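Put the washed core drills away in the lock-out tool drawer

ROBOT

A 6-joint arm with a two-finger parallel gripper is mounted at the origin on the work surface. World frame = base frame: x ahead of the robot, y to its left, z up, the work surface at z = 0. Lengths are in m, angles in rad, forces in N, time in s.
With the tool pointing down it reaches from about 0.25 to 0.775 m from the base axis. Payload 4 kg.
Tool frame: the origin (TCP) lies at the centre of the arm's flange, where the gripper is bolted on; the fingertips stand 199 mm ahead of it and the grasp point (between the pads) lies 180 mm ahead of it (robot.tcp_to_tips is the distance from the TCP to the fingertips, in m); z points along the fingers, y is the line along which they close (so a half turn about z gives the same grasp; the last joint's range is limited). The gripper opens to 94 mm and grips with 3 to 60 N. Pads are 16 mm wide; open, the fingers measure 119 mm over their backs; the gripper's body (75 mm by 177 mm) begins 78 mm behind the grasp point.
Start: joints at [1.184, 0.087, 1.371, -0, 1.684, -0.103], TCP at [0.154, 0.528, 0.405] pointing down, gripper open.
Joint ranges: [-3.1, 3.1], [-0.76, 2.03], [0.27, 2.55], [-1.08, 4.22], [0.17, 2.65], [-2.57, 2.57]. Speed limits (rad/s): [2.79, 2.79, 3.14, 3.14, 3.14, 3.14].

INTERFACE

Orientations are given as [roll, pitch, yaw] about the fixed x, y, z axes, in that order (R = Rz(yaw) Ry(pitch) Rx(roll)).
In Python, from bench import telemetry, snapshot, ticket, robot gives the robot as it stands.
- The arm moves only by the tool apply_moves, never from a script. Its argument "moves" is a list that holds one entry, the list of rows, each a list of 5 numbers: the shift along the tool's x, y, z in units of 50 mm (1.0 is 50 mm), then the turn about the tool's z in units of 10 degrees (1.0 is 10 degrees), then the closure, from 0 (fully open) to 1 (shut). A call has 1 to 10 rows; each row is the pose to reach, as a shift and turn from the pose commanded when the call began, along the tool's axes at that moment; what a row does not reach only later rows make up. A row lasts 1/8 s, in which the tool goes at most 62.5 mm and 10.7 degrees, less where a joint would pass 70% of its speed; a pose out of reach is approached as far as the arm can. A call with a gripper value outside its range is refused whole. The fingers move at their own pace and stop on an object; the grip force is fixed at half the most. Time passes only in rows, so rows that repeat a pose let the fingers close. It gives the time, the measured TCP pose, the force, the opening and the grip force at its end, in the units of the state.
- telemetry.get_obs(): the state, without advancing time (a new reading comes with each control period).
- snapshot(name): name is "scene" or "top" or "wrist"; returns a dict with "image" (384x512x3 uint8, red, green, blue), "fovy" (degrees; the focal length in pixels is half the picture's height over the tangent of half this angle, whatever the lens; pixels are square), "cx", "cy" (the principal point, pixels), "R" (3x3) and "t" (3): a world point X has camera coordinates R X + t. Camera axes: x right, y down, z forward; pixel columns grow to the right and rows downward; lengths in m; the calibration is good to about 2 mm. A picture is of the moment at which its call begins. There is no depth.
- ticket.close_job(): hands the job in; it is judged then, once.
The state is a dict: "time": time; "joint_positions": joint angles; "qvel": joint speeds; "joint_torque": joint torques, N m; "tool_pos": TCP position; "ee_rot": TCP orientation; "wrist_force": force on the tool from outside, world axes, zero at the start; "wrist_torque": the same for the moment, N m; "width": finger opening in m; "finger_force": force on a finger pad.
Only numpy, scipy, OpenCV 4.12 (cv2) and the standard library are available. Lean on these libraries where they do the work, as an engineer would, in place of code of your own. Each camera call takes 0.05 s, during which the arm holds its last target. There are 200 camera calls.

TASK

Put the washed core drills back in the tool drawer: pull the drawer out until its slides lock, then stand every drill on the drip mat upright, shank up, in the pocket of its own size, taking the largest first and working down to the smallest, so that the rear row is filled first and you never reach over a standing drill. Then press the thumb plate to free the lock and push the drawer gently fully home, with the drills standing in it. Leave the other things on the bench where they are.

Things in the scene. Friction and masses are not known exactly. Their poses are not given: they have to be found in the camera images.
- drawer (a joint): how far the tool drawer is pulled out along -x of handle, m: 0 fully home, 0.184 to 0.190 locked out (end stop at 0.190). Telescopic slides, about 3 N to move; may start up to 20 mm open. From 0.16 on, the latch roller rides over its catch (about 2 N more), then snaps in at 0.184: the drawer can then not be pushed back until released.
- case: grey sheet-steel case of the one tool drawer, fixed on the bench: 270 mm wide (y), 290 deep (x), 152 high, open in front. Origin: middle of the lower edge of its open front, on the bench; x points into it, y to the left as one faces the drawer, z up. The drawer front is blue, 266 mm wide, 18 thick, its top 144 mm above the bench.
- release (a joint): how far the black thumb plate on the drawer front is pressed down, m: 0 sprung up, 0.011 fully down (1.6 N to start, 4.4 N at the bottom). From 0.009 on the latch is clear. To close the locked drawer, press the plate down and keep it down while pushing the drawer in over the first 30 mm at least; then it may be let go or kept down all the way.
- handle (a point): middle of the handle bar of the drawer: a round steel bar 12 mm thick, 120 mm long across the front (along its y), 118 mm above the bench, its axis 45 mm out from the drawer front (39 mm clear gap behind it). Axes: x points into the case (the drawer pulls out along -x), y to the left as one faces the drawer, z up. Moves with the drawer.
- front_top (a point): middle of the upper outer edge of the drawer front, 144 mm above the bench; the outer face lies in this point's y-z plane (axes as handle). When the drawer is home the rim of the case roof is 18 mm behind this point and 8 mm higher. Moves with the drawer.
- release_top (a point): centre of the top of the thumb plate, right of the handle on the drawer front: 44 mm (x) by 50 mm (y), it juts straight out of the drawer front, 108 mm above the bench when up; this point is 22 mm out from the drawer front. Axes as handle. Moves with the plate.
- drill68_mid (a point): diamond core drill, largest of the set (may be absent), standing crown down: round crown 68 mm wide, 48 high, with a heavy brass-coloured rim; on it a round shank 24 mm wide, 32 high, to grasp. 80 mm high in all, about 500 g. Point: on its axis, 40 mm above its lower end; z along its axis. Centre of its pocket from pockets: x 126, y 52 mm.
- drill60_mid (a point): diamond core drill, second largest of the set (may be absent), standing crown down: round crown 60 mm wide, 48 high, with a heavy brass-coloured rim; on it a round shank 24 mm wide, 32 high, to grasp. 80 mm high in all, about 420 g. Point: on its axis, 40 mm above its lower end; z along its axis. Centre of its pocket from pockets: x 126, y -47 mm.
- drill52_mid (a point): diamond core drill, middle of the set (may be absent), standing crown down: round crown 52 mm wide, 48 high, with a heavy brass-coloured rim; on it a round shank 24 mm wide, 32 high, to grasp. 80 mm high in all, about 350 g. Point: on its axis, 40 mm above its lower end; z along its axis. Centre of its pocket from pockets: x 50, y 66 mm.
- drill44_mid (a point): diamond core drill, second smallest of the set (may be absent), standing crown down: round crown 44 mm wide, 48 high, with a heavy brass-coloured rim; on it a round shank 24 mm wide, 32 high, to grasp. 80 mm high in all, about 280 g. Point: on its axis, 40 mm above its lower end; z along its axis. Centre of its pocket from pockets: x 50, y 0 mm.
- drill36_mid (a point): diamond core drill, smallest of the set (may be absent), standing crown down: round crown 36 mm wide, 48 high, with a heavy brass-coloured rim; on it a round shank 24 mm wide, 32 high, to grasp. 80 mm high in all, about 220 g. Point: on its axis, 40 mm above its lower end; z along its axis. Centre of its pocket from pockets: x 50, y -60 mm.
- pockets (a point): datum of the grey pocket insert in the drawer: middle of the inner face of the drawer front, at the height of the pocket floors, 40 mm above the bench. Axes as handle; moves with the drawer. The five round pockets are 26 mm deep, each 7 mm wider than its drill, with a 2 mm chamfer: the 68 and 60 mm ones in the rear row, the 52, 44 and 36 mm ones in the front row, left to right.
- sprayer: bystander, leave alone: white spray bottle, 60 x 90 x 210 mm; origin in the middle of its underside.
- powderjar: bystander, leave alone: white jar of polishing powder, 84 mm wide, 90 high; origin in the middle of its underside.
- spanner: bystander, leave alone: open-ended spanner 200 mm long, lying flat; origin in the middle of its underside.
- suctionlifter: bystander, leave alone: black suction lifter, 120 mm wide, 75 high; origin in the middle of its underside.
- cutter: bystander, leave alone: brass-handled glass cutter, 150 mm long, lying; origin in the middle of its underside.
- coolant: bystander, leave alone: grey bottle, 72 mm wide, 190 high; origin in the middle of its underside.
- handpad: bystander, leave alone: grey hand grinding pad 55 x 88 x 26 mm, lying on the drip mat among the drills; origin in the middle of its underside.
- dripmat: black drip mat on which the drills start, 310 mm (x) by 265 mm (y), 3 thick, fixed; origin in the middle of its rear (far) edge, so the mat lies on the -x side of it. A fixed wooden rack with upright glass samples (up to 170 mm high) stands behind it, from 50 to 180 mm beyond that edge.

How it is judged:
By the outcome, as a careful person would: the job done as asked, in the order asked, and still so for the second after the job is handed in, with the robot touching nothing.
Of drill68, drill60, drill52, drill44, drill36 only 3 to 5 are there at a start; the rules pass over those that are not, and their reading is None.
At some moment in a run one of drill68, drill60, drill52, drill44, drill36 may be knocked a few centimetres aside while the robot is not near it.
It also fails if it takes over 210 s, if anything falls off the work surface, if the arm or the gripper's body presses on something with over 40 N, if the wrist force passes 120 N, or if a joint passes its speed limit or range.

## Working session

There is one attempt and no reset: what is moved stays moved. The work goes in short steps, Python scripts to look and compute and a tool call to move; the robot and the scene stay as the last step left them, time stands still between calls to the robot, and variables do not carry over. Pictures are saved under pics/ and viewed, at most 14 in all, crops included, and the job is handed in when it is done.

Besides the shell and the picture viewer there is one more tool, called as name(argument=value, ...), one argument or row to a line, values as JSON. apply_moves: Moves the arm, as the interface text tells. Its arguments: {"type":"object","properties":{"moves":{"type":"array","items":{"type":"array","items":{"type":"array","items":{"type":"number"}}}}},"required":["moves"]}

```bash
ls; mkdir -p pics
cat > h.py <<'E'
import numpy as np, cv2
from bench import telemetry, snapshot, ticket, robot
def snap(n,f=None):
    s=snapshot(n)
    if f: cv2.imwrite('pics/'+f,cv2.cvtColor(s['image'],cv2.COLOR_RGB2BGR))
    return s
def foc(s): return s['image'].shape[0]/2/np.tan(np.radians(s['fovy'])/2)
def ray(s,u,v):
    R=np.array(s['R']);t=np.array(s['t']);f=foc(s)
    d=R.T@np.array([(u-s['cx'])/f,(v-s['cy'])/f,1.]);return -R.T@t,d
def onz(s,u,v,z):
    c,d=ray(s,u,v);return c+d*(z-c[2])/d[2]
def proj(s,X):
    p=np.array(s['R'])@np.array(X)+np.array(s['t']);f=foc(s);return p[0]/p[2]*f+s['cx'],p[1]/p[2]*f+s['cy']
E
python3 - <<'E'
from h import *
a=snap('scene','s0.png');b=snap('top','t0.png')
for s in(a,b):
    print(s['fovy'],s['cx'],s['cy'],-np.array(s['R']).T@s['t'],np.round(s['R'],3).tolist())
im=np.hstack([a['image'],b['image']]);print(im.shape)
o=telemetry.get_obs();print(o)
cv2.imwrite('pics/t0b.png',cv2.resize(cv2.cvtColor(b['image'],4),(800,600)))
E
```

```text
pics
48.011700091222785 256.85438929316746 197.4792419494183 [ 0.86650449 -0.61313968  1.07591009] [[0.856, 0.517, 0.003], [0.411, -0.678, -0.61], [-0.313, 0.523, -0.793]]
53.335515575475064 253.0343224145447 194.29326452680525 [0.28978679 0.00959563 1.35892703] [[-0.017, -1.0, -0.009], [-0.988, 0.018, -0.156], [0.156, 0.006, -0.988]]
(384, 1024, 3)
{'time': 0.1, 'joint_positions': array([ 1.18390234e+00,  8.79016594e-02,  1.37210220e+00,  2.63970090e-06,
        1.68363530e+00, -1.03095951e-01]), 'qvel': array([ 0.00027862, -0.0017534 , -0.00136368, -0.00059786, -0.00045949,
        0.00128072]), 'joint_torque': array([ 2.34122839e-03, -3.41251910e+01, -3.03301764e+01,  7.19640311e-02,
        3.04553902e-02, -1.19968663e-04]), 'tool_pos': array([0.15396507, 0.52790332, 0.40361006]), 'ee_rot': array([-3.13955728e+00, -2.13222382e-04,  2.85779469e+00]), 'wrist_force': array([0.26086992, 0.44605746, 0.52567367]), 'wrist_torque': array([-0.0109921 ,  0.03825293, -0.10229129]), 'finger_force': 0.0, 'width': 0.09405369179369856}
```

View pics/t0b.png

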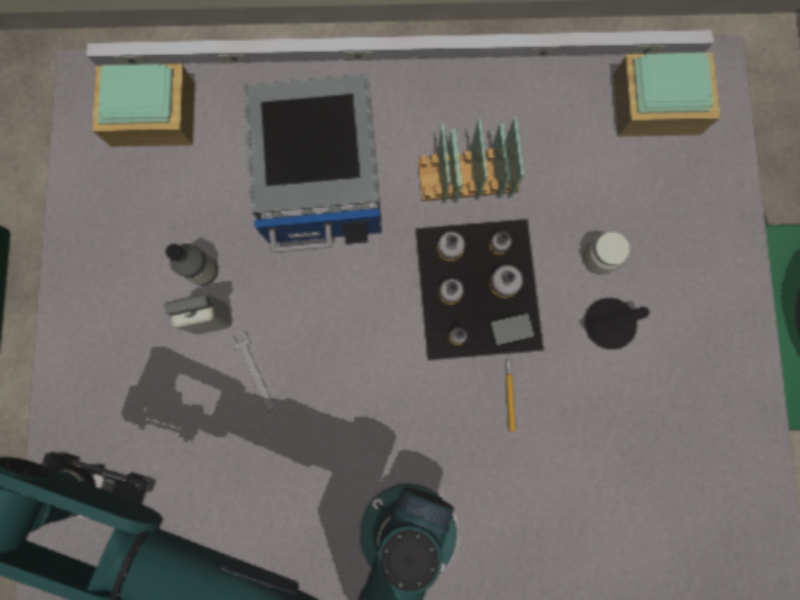

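View pics/s0.png

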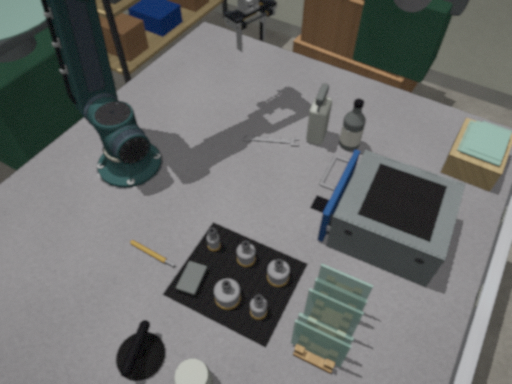

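The top view shows the drawer, slightly open, with its handle at (300,240) and thumb plate at (356,232) in the 800x600 picture. Five drills stand on the mat: (451,246), (500,242), (451,291), (507,281), (458,336), with the hand pad at (512,329). Next I'll measure these closely.

Run:
```python
from h import *
b=snap('top');im=cv2.cvtColor(b['image'],4)
A=cv2.resize(im[130:235,258:358],(400,420),interpolation=3);B=cv2.resize(im[115:167,155:255],(400,208),interpolation=3)
A=np.vstack([A,np.zeros((0,400,3),np.uint8)]);B=np.vstack([B,np.zeros((212,400,3),np.uint8)])
cv2.imwrite('pics/c0.png',np.hstack([A,B]))
hsv=cv2.cvtColor(im,cv2.COLOR_BGR2HSV)
m=cv2.inRange(hsv,(105,120,40),(125,255,255)); m[:, :150]=0;m[:,260:]=0
c=max(cv2.findContours(m,0,2)[0],key=cv2.contourArea);r=cv2.boxPoints(cv2.minAreaRect(c));print('blue',r.tolist())
ye=[np.median(c[:,0,0])]
for u,v in r: print(onz(b,u,v,.144).round(3))
# case roof grey
g=np.zeros_like(m)
# mat
mm=cv2.inRange(cv2.cvtColor(im,6),0,45); n,l,st,ce=cv2.connectedComponentsWithStats(mm)
for i in range(1,n):
    if st[i,4]>60: print('dark',st[i].tolist(),ce[i].round(1))
d=(cv2.cvtColor(im,6)>60).astype(np.uint8); d[:,:265]=0;d[:,350:]=0;d[:138]=0;d[232:]=0
n,l,st,ce=cv2.connectedComponentsWithStats(d)
for i in range(1,n):
    if st[i,4]>20: print('lite',st[i].tolist(),ce[i].round(1),onz(b,*ce[i],.055).round(3))
```

```text
blue [[162.66055297851562, 140.2095184326172], [241.83160400390625, 133.1195831298828], [243.04486083984375, 146.6676483154297], [163.87380981445312, 153.75758361816406]]
[0.668 0.312 0.144]
[0.687 0.05  0.144]
[0.641 0.047 0.144]
[0.622 0.307 0.144]
dark [168, 61, 62, 57, 3055] [198.   89.1]
dark [212, 139, 31, 16, 349] [227.  145.7]
dark [267, 141, 80, 88, 4296] [304.  185.4]
dark [176, 142, 31, 13, 202] [190.  146.6]
dark [0, 145, 6, 68, 244] [  1.7 170.3]
dark [107, 157, 12, 10, 90] [112.4 161.2]
dark [509, 185, 3, 31, 70] [510.2 199.8]
dark [375, 191, 40, 32, 838] [391.5 206.2]
dark [0, 290, 202, 94, 3432] [ 89.2 332. ]
dark [230, 310, 59, 74, 996] [250.3 345.9]
dark [0, 319, 80, 65, 1534] [ 31.4 356.1]
dark [28, 323, 18, 12, 111] [ 35.8 328.8]
lite [265, 138, 85, 94, 1926] [311.1 183. ] [ 0.532 -0.184  0.055]
lite [280, 148, 18, 19, 258] [288.3 157.1] [ 0.625 -0.108  0.055]
lite [313, 149, 14, 14, 123] [319.8 155.6] [ 0.629 -0.219  0.055]
lite [315, 170, 20, 21, 320] [324.  179.8] [ 0.542 -0.23   0.055]
lite [281, 178, 16, 17, 190] [288.5 186.2] [ 0.522 -0.106  0.055]
lite [314, 201, 28, 20, 392] [327.5 210.2] [ 0.436 -0.236  0.055]
lite [288, 210, 11, 11, 85] [292.6 215.4] [ 0.42  -0.117  0.055]
```

View pics/c0.png

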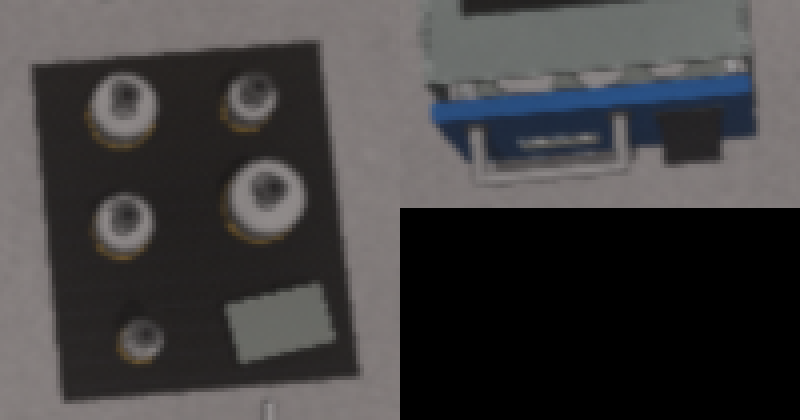

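The crops give the crown sizes: 68 at (324,180), 60 at (288,157), 52 at (288,186), 44 at (320,155), 36 at (293,215). So all five drills are there. In the right crop the handle bar runs from (472,181) to (632,170), and the plate is right of it at (692,137).

```bash
cat >> h.py <<'E'
def go(x,y,z,yaw=None):
    """shift (units) from the present pose to a TCP target"""
    o=telemetry.get_obs();p=o['tool_pos'];yw=o['ee_rot'][2]
    from scipy.spatial.transform import Rotation as Ro
    d=Ro.from_euler('xyz',o['ee_rot']).inv().apply(np.array([x,y,z])-p)/.05
    dy=0 if yaw is None else -((yaw-yw+np.pi)%(2*np.pi)-np.pi)
    print('at',p.round(4),round(yw,3),'shift',d.round(2),'turn',round(np.degrees(dy)/10,2))
E
python3 - <<'E'
from h import *
b=snap('top')
c=lambda x,y:(155+(x-400)/4-.4,115+y/4-.4)
L=onz(b,*c(432,120),.144);R=onz(b,*c(752,93),.144);print('front',L,R,np.linalg.norm(L-R))
h1=onz(b,*c(472,179),.118);h2=onz(b,*c(631,169),.118);print('bar',h1,h2,np.linalg.norm(h1-h2))
yd=(L-R)/np.linalg.norm(L-R);ang=np.arctan2(-yd[0],yd[1]);print('drawer yaw',ang)
a2=np.arctan2(-(h1-h2)[0],(h1-h2)[1]);print(a2)
X=np.array([np.cos(ang),np.sin(ang),0]);M=(L+R)/2;print('mid',M,'handle from front',M-.045*X,'bar mid',(h1+h2)/2)
print('plate',onz(b,*c(690,110),.108),onz(b,*c(692,164),.108))
hm=(h1+h2)/2
go(hm[0],hm[1],.40,np.pi/2+ang)
# case roof corners
E
```

```text
front [0.65274554 0.31184577 0.144     ] [0.670558  0.0481682 0.144    ] 0.2642785279422027
bar [0.60889431 0.28382619 0.118     ] [0.61491252 0.15091646 0.118     ] 0.13304591435209479
drawer yaw 0.06745146205575996
0.04524956573401628
mid [0.66165177 0.18000699 0.144     ] handle from front [0.6167541  0.17697397 0.144     ] bar mid [0.61190342 0.21737133 0.118     ]
plate [0.66795783 0.10201954 0.108     ] [0.62086841 0.10063942 0.108     ]
at [0.154  0.5279 0.4039] 2.858 shift [-10.53  -3.4    0.08] turn 6.99
```

apply_moves(
  moves=[
    [[0,0,-2,0,0],[0,0,-2,0,0],[-1.2,-0.4,-2,1,0],[-2.4,-0.8,-2,2,0],[-3.6,-1.2,-2,3,0],[-4.8,-1.6,-2,4,0],[-6,-2,-2,5,0],[-7.5,-2.4,-2,6,0],[-9,-2.9,-2,7,0],[-10.5,-3.4,-2,7,0]],
  ],
)

```text
time: 1.45
tool_pos: [0.5691, 0.2458, 0.5044]
ee_rot: [-3.141, -0.0, 1.635]
wrist_force: [0.0, 0.2, 0.4]
width: 0.0943
finger_force: 0.0
```

Run:
```python
from h import *
s=snap('wrist','w1.png');print(s['fovy'],s['cx'],s['cy'],-np.array(s['R']).T@s['t'])
go(.613,.217,.4,np.pi/2+.06)
```

```text
64.06699090784838 252.685802984339 189.07600132547367 [0.56448299 0.31367412 0.48438494]
at [0.5745 0.241  0.5017] 1.627 shift [-0.51  0.74  2.04] turn -0.02
```

View pics/w1.png

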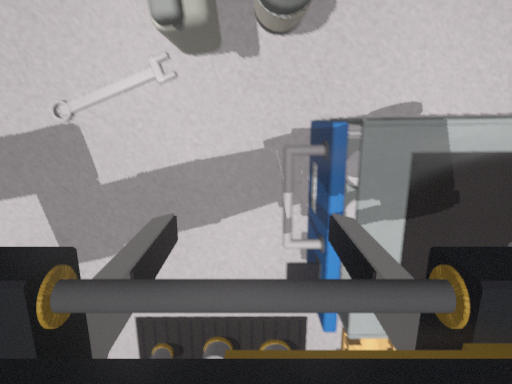

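The bar runs from (287,150) to (286,247), the bright top lip of the drawer front lies at columns 328–347, and the black plate is at (300,275). I'll cast these onto their heights.

Run:
```python
from h import *
s=snap('wrist')
h1=onz(s,287.5,147,.118);h2=onz(s,286.5,248,.118);print('bar',h1,h2,np.linalg.norm(h1-h2))
# outer top edge of front
for v in(130,330):print('edge',onz(s,{130:331,330:323}[v],v,.144))
hm=(h1+h2)/2;print(hm)
go(hm[0],hm[1],.298,np.pi/2+.06)
```

```text
bar [0.61370721 0.2722983  0.118     ] [0.62321625 0.14373463 0.118     ] 0.12891484917055407
edge [0.65603172 0.29581746 0.144     ]
edge [0.67541325 0.04516669 0.144     ]
[0.61846173 0.20801647 0.118     ]
at [0.5721 0.2433 0.5015] 1.628 shift [-0.75  0.9   4.07] turn -0.01
```

apply_moves(
  moves=[
    [[-0.4,0.5,0.5,0,0],[-0.75,0.9,1.2,-0.1,0],[-0.75,0.9,2,-0.1,0],[-0.75,0.9,2.7,-0.1,0],[-0.75,0.9,3.3,-0.1,0],[-0.75,0.9,3.8,-0.1,0],[-0.75,0.9,4.1,-0.1,0],[-0.75,0.9,4.1,-0.1,0.5],[-0.75,0.9,4.1,-0.1,1],[-0.75,0.9,4.1,-0.1,1]],
  ],
)

```text
time: 2.8
tool_pos: [0.6228, 0.213, 0.3389]
ee_rot: [3.06, -0.006, 1.652]
wrist_force: [3.6, -6.4, 71.9]
width: 0.0673
finger_force: 35.9
```

apply_moves(
  moves=[
    [[0,0,0,0,1],[0,0,0,0,1],[0,0,0,0,1]],
  ],
)

```text
time: 3.18
tool_pos: [0.6234, 0.213, 0.34]
ee_rot: [3.058, -0.007, 1.652]
wrist_force: [3.5, -7.2, 77.3]
width: 0.0374
finger_force: 38.4
```

The inner finger came down on the drawer front because it was opened too wide. I'll back up and come down with the fingers at about 36 mm.

apply_moves(
  moves=[
    [[0,0,-1,0,0.62],[0,0,-1.4,0,0.62],[0,0,-1.4,0,0.62],[0,0,-1.4,0,0.62],[0,0,-1.4,0,0.62]],
  ],
)

```text
time: 3.8
tool_pos: [0.6147, 0.2129, 0.3669]
ee_rot: [-3.137, 0.001, 1.654]
wrist_force: [0.1, -0.3, 0.6]
width: 0.0358
finger_force: 0.0
```

Run:
```python
from h import *
s=snap('wrist','w2.png')
go(.618,.208,.298,1.643);print(telemetry.get_obs()['wrist_force'])
```

```text
at [0.6148 0.2128 0.3672] 1.654 shift [-0.1   0.06  1.38] turn 0.06
[ 0.13255983 -0.37954947 -0.36292218]
```

View pics/w2.png

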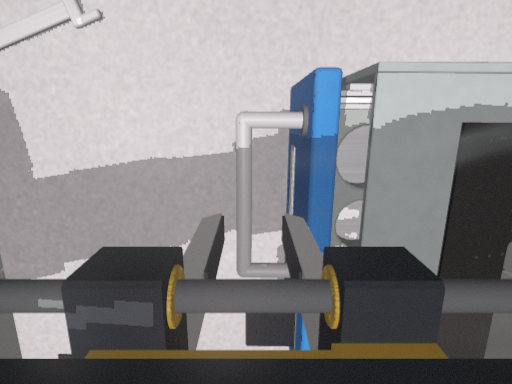

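The bar runs from (243,120) to (246,272), between the two fingers.

Run:
```python
from h import *
s=snap('wrist')
h1=onz(s,244,118,.118);h2=onz(s,244.5,275,.118);print('bar',h1,h2,np.linalg.norm(h1-h2))
print('edge',onz(s,316,76,.144),onz(s,303,345,.144))
hm=(h1+h2)/2;print(hm);go(hm[0],hm[1],.298,1.643)
```

```text
bar [0.6016341 0.2775718 0.118    ] [0.61167679 0.15183321 0.118     ] 0.12613900735339423
edge [0.64533396 0.30714307 0.144     ] [0.66121923 0.11049912 0.144     ]
[0.60665545 0.2147025  0.118     ]
at [0.6149 0.2128 0.3677] 1.654 shift [ 0.05 -0.16  1.39] turn 0.06
```

apply_moves(
  moves=[
    [[0.05,-0.16,0.5,0.06,0.62],[0.05,-0.16,1,0.06,0.62],[0.05,-0.16,1.4,0.06,0.62],[0.05,-0.16,1.4,0.06,0.8],[0.05,-0.16,1.4,0.06,1],[0.05,-0.16,1.4,0.06,1],[0.05,-0.16,1.4,0.06,1],[0.05,-0.16,1.4,0.06,1]],
  ],
)

```text
time: 4.9
tool_pos: [0.6068, 0.2146, 0.301]
ee_rot: [3.14, -0.0, 1.643]
wrist_force: [-1.4, -0.5, 4.1]
width: 0.0113
finger_force: 30.0
```

apply_moves(
  moves=[
    [[0,-0.2,0,0,1],[0,-0.5,0,0,1],[0,-0.85,0,0,1],[0,-1.2,0,0,1],[0,-1.55,0,0,1],[0,-1.9,0,0,1],[0,-2.25,0,0,1],[0,-2.6,0,0,1],[0,-2.8,0,0,1],[0,-3,0,0,1]],
  ],
)

```text
time: 6.15
tool_pos: [0.4577, 0.2034, 0.301]
ee_rot: [3.136, 0.0, 1.643]
wrist_force: [6.1, -2.9, 3.9]
width: 0.0109
finger_force: 30.0
```

Run:
```python
from h import *
s=snap('wrist','w3.png');print(telemetry.get_obs()['wrist_force'],telemetry.get_obs()['tool_pos'])
```

```text
[-0.15636327 -3.33142881  7.71403735] [0.45648322 0.20339219 0.30096565]
```

View pics/w3.png

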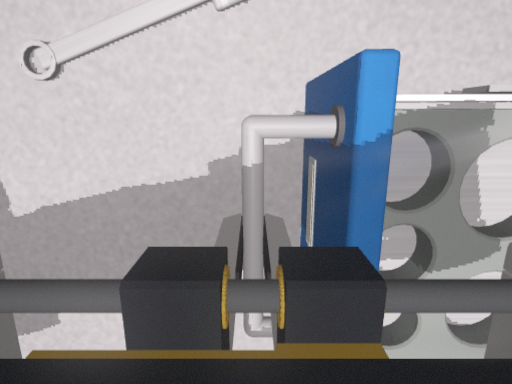

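The drawer is well out, with its pockets showing at (405,165) and to the right. I'll keep pulling toward the lock.

apply_moves(
  moves=[
    [[0,-0.1,0,0,1],[0,-0.2,0,0,1],[0,-0.3,0,0,1],[0,-0.4,0,0,1],[0,-0.5,0,0,1],[0,-0.5,0,0,1]],
  ],
)

```text
time: 6.95
tool_pos: [0.4336, 0.2016, 0.3009]
ee_rot: [3.134, 0.001, 1.643]
wrist_force: [7.0, -1.7, 3.3]
width: 0.0114
finger_force: 30.0
```

apply_moves(
  moves=[
    [[0,-0.08,0,0,1],[0,-0.16,0,0,1],[0,-0.22,0,0,1],[0,-0.28,0,0,1],[0,-0.28,0,0,1]],
  ],
)

```text
time: 7.58
tool_pos: [0.4275, 0.2009, 0.3009]
ee_rot: [3.102, -0.001, 1.641]
wrist_force: [44.4, 2.7, -22.2]
width: 0.0112
finger_force: 30.0
```

apply_moves(
  moves=[
    [[0,0.15,0,0,1],[0,0.3,0,0,1],[0,0.4,0,0,1],[0,0.4,0,0,1]],
  ],
)

```text
time: 8.07
tool_pos: [0.4386, 0.2021, 0.3009]
ee_rot: [3.141, 0.001, 1.643]
wrist_force: [0.2, -3.0, 8.0]
width: 0.011
finger_force: 30.0
```

apply_moves(
  moves=[
    [[0,0.1,0,0,1],[0,0.2,0,0,1],[0,0.2,0,0,1]],
  ],
)

```text
time: 8.45
tool_pos: [0.4446, 0.2027, 0.3007]
ee_rot: [-3.126, 0.002, 1.644]
wrist_force: [-17.6, -4.8, 19.2]
width: 0.0108
finger_force: 30.0
```

apply_moves(
  moves=[
    [[0,-0.1,0,0,1],[0,-0.1,0,0,0.7],[0,-0.1,0,0,0.62],[0,-0.1,0,0,0.62],[0,-0.1,-0.5,0,0.62],[0,-0.1,-1.5,0,0.62],[0,-0.1,-2.5,0,0.62],[0,-0.1,-3,0,0.62]],
  ],
)

```text
time: 9.45
tool_pos: [0.4433, 0.2028, 0.4527]
ee_rot: [3.138, -0.001, 1.643]
wrist_force: [0.2, 0.4, 0.0]
width: 0.0359
finger_force: 0.0
```

Run:
```python
from h import *
b=snap('top','t2.png');w=snap('wrist','w4.png')
A=cv2.cvtColor(b['image'],4)[60:240,150:360];cv2.imwrite('pics/c2.png',np.vstack([cv2.resize(A,(420,360)),np.zeros((0,420,3),np.uint8)]))
W=cv2.resize(cv2.cvtColor(w['image'],4),(380,285))
I=np.zeros((360,800,3),np.uint8);I[:,:420]=cv2.resize(A,(420,360));I[:285,420:]=W;cv2.imwrite('pics/c2.png',I)
go(.54,-.23,.42,-3.07)
```

```text
at [0.4435 0.2029 0.453 ] 1.643 shift [-8.78  1.3   0.65] turn -9.0
```

View pics/c2.png

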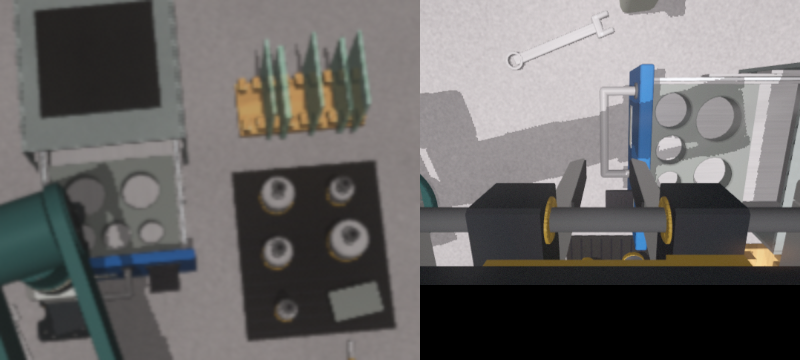

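The left crop shows all five drills still on the mat and the drawer out; the 60 pocket is at crop (140,190). The right crop (wrist view) shows the 68 pocket at (718,118), the 52 at (671,110) and the 44 at (670,149). I'll fit their circles.

Run:
```python
from h import *
w=snap('wrist');g=cv2.cvtColor(w['image'],7)
cs=cv2.HoughCircles(g,cv2.HOUGH_GRADIENT,1,20,param1=100,param2=22,minRadius=14,maxRadius=40)[0]
for u,v,r in cs:
    p=onz(w,u,v,.066);f=foc(w);D=2*r/f*(np.array(w['R'])@p+w['t'])[2]
    if u>305 and 90<v<290: print(np.round([u,v,r],1),p.round(4),'dia',round(D,4))
print('edge',onz(w,295,98,.144),onz(w,302,335,.144))
print('bar',onz(w,247,120,.118),onz(w,248,236,.118))
b=snap('top');g=cv2.cvtColor(b['image'],7)[130:190,165:255];g=cv2.resize(g,None,fx=4,fy=4,interpolation=2)
cs=cv2.HoughCircles(g,cv2.HOUGH_GRADIENT,1,40,param1=100,param2=25,minRadius=25,maxRadius=65)
for u,v,r in (cs[0] if cs is not None else []):
    print('top',np.round([u,v,r],1),onz(b,165+u/4-.4,130+v/4-.4,.066).round(4),r/2/foc(b)*1.29)
```

```text
[341.5 150.5  23.5] [0.5494 0.2378 0.066 ] dia 0.0562
[394.5 155.5  29.3] [0.6139 0.2365 0.066 ] dia 0.0704
[338.5 203.5  20. ] [0.5549 0.1721 0.066 ] dia 0.0499
[394.5 233.5  26.6] [0.6319 0.1376 0.066 ] dia 0.068
edge [0.47714592 0.28887451 0.144     ] [0.51085204 0.04152288 0.144     ]
bar [0.43483928 0.26595207 0.118     ] [0.44438605 0.1422392  0.118     ]
top [220.5 103.5  34.1] [0.633  0.1311 0.066 ] 0.05753425562729214
```

Run:
```python
from h import *
go(.67,.165,.5,-3.07)
```

```text
at [0.4433 0.2028 0.4487] 1.643 shift [-1.08  4.47 -1.03] turn -9.0
```

apply_moves(
  moves=[
    [[-0.1,0.5,-0.5,-1,0.5],[-0.2,1,-1,-2,0.5],[-0.4,1.5,-1,-3,0.5],[-0.5,2,-1,-4,0.5],[-0.6,2.5,-1,-5,0.5],[-0.7,3,-1,-6,0.5],[-0.8,3.5,-1,-7,0.5],[-0.9,4,-1,-8,0.5],[-1.1,4.5,-1,-9,0.5],[-1.1,4.5,-1,-9,0.5]],
  ],
)

```text
time: 10.9
tool_pos: [0.6735, 0.1635, 0.4946]
ee_rot: [-3.141, -0.007, -3.072]
wrist_force: [-0.1, 0.3, -1.8]
width: 0.0469
finger_force: 0.0
```

Run:
```python
from h import *
w=snap('wrist','w5.png');print(telemetry.get_obs()['tool_pos'],telemetry.get_obs()['ee_rot'])
```

```text
[0.6725074  0.1639571  0.49587374] [-3.14145348 -0.00623692 -3.07257314]
```

View pics/w5.png

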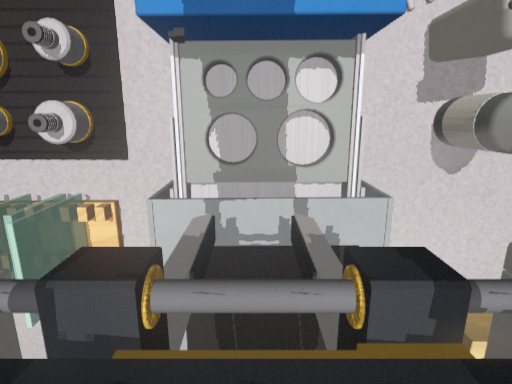

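All five pockets are clear: 36 at (221,80), 44 at (267,80), 52 at (318,79), 60 at (233,137), 68 at (304,138). Now a rigid fit to the known layout.

Run:
```python
from h import *
from scipy.optimize import least_squares
w=snap('wrist');g=cv2.cvtColor(w['image'],7)[30:190,170:370]
g=cv2.resize(g,None,fx=4,fy=4,interpolation=2)
seed=[(221,80,36,50,-60),(267,80,44,50,0),(318,79,52,50,66),(233,137,60,126,-47),(304,138,68,126,52)]
q=[];m=[]
dep=np.array(w['R'])@np.array([.58,.17,.066])+w['t']
for u,v,d,x,y in seed:
    r0=(d+9)/2000*foc(w)/dep[2]*4
    cs=cv2.HoughCircles(g,cv2.HOUGH_GRADIENT,1,10,param1=80,param2=12,minRadius=int(r0*.88),maxRadius=int(r0*1.08))[0]
    cs=[c for c in cs if np.hypot(c[0]/4+170-u,c[1]/4+30-v)<7][:1]
    for c in cs:
        P=onz(w,c[0]/4+170-.4,c[1]/4+30-.4,.066);print(d,c[0]/4+170,c[1]/4+30,c[2]/4,r0/4,P.round(4));q.append(P[:2]);m.append([x/1e3,y/1e3])
q=np.array(q);m=np.array(m)
f=lambda p:(p[:2]+m@np.array([[np.cos(p[2]),np.sin(p[2])],[-np.sin(p[2]),np.cos(p[2])]])-q).ravel()
s=least_squares(f,[.5,.17,.07],loss='soft_l1',f_scale=.002);print(s.x,(f(s.x).reshape(-1,2)*1e3).round(1).tolist())
```

```text
36 220.625 80.625 15.6 17.522518247437848 [0.5619 0.1151 0.066 ]
44 265.875 80.625 19.175 20.63763260253791 [0.5579 0.1723 0.066 ]
52 317.375 80.375 22.3 23.75274695763797 [0.5531 0.2374 0.066 ]
60 230.625 139.125 24.875 26.867861312738036 [0.6343 0.1316 0.066 ]
68 301.625 137.125 27.4 29.982975667838097 [0.6252 0.225  0.066 ]
[0.50678993 0.16886623 0.06864614] [[-1.1, -2.7], [-1.3, -0.0], [-1.0, 0.7], [1.4, -1.0], [3.7, 4.4]]
```

Run:
```python
from h import *
from scipy.optimize import least_squares
w=snap('wrist')
uv=[(220.2,80.2),(265.5,80.2),(317,80),(230.2,138.7),(301.2,136.7)]
m=np.array([(50,-60),(50,0),(50,66),(126,-47),(126,52)])/1e3
def f(p,z):
    q=np.array([onz(w,u,v,zz)[:2] for (u,v),zz in zip(uv,z)])
    return (p[:2]+m@np.array([[np.cos(p[2]),np.sin(p[2])],[-np.sin(p[2]),np.cos(p[2])]])-q).ravel()
for z in ([.066]*5,[.053]*5,[.04]*5,[.06,.06,.06,.045,.045]):
    s=least_squares(f,[.5,.17,.07],args=(z,));print(z,s.x.round(4),(f(s.x,z)*1e3).round(1),np.sqrt(np.mean(s.fun**2))*1e3)
```

```text
[0.066, 0.066, 0.066, 0.066, 0.066] [0.5063 0.1691 0.0673] [-1.5 -2.7 -1.5 -0.3 -1.1  0.3  0.8 -1.2  3.4  3.9] 2.054881987267127
[0.053, 0.053, 0.053, 0.053, 0.053] [0.5058 0.1696 0.0673] [-0.8 -0.8 -0.6 -0.2 -0.1 -1.6 -0.7  0.2  2.2  2.4] 1.2238104958761309
[0.04, 0.04, 0.04, 0.04, 0.04] [0.5053 0.1702 0.0673] [ 0.   1.2  0.3 -0.   1.  -3.6 -2.2  1.6  0.9  0.8] 1.557010860689697
[0.06, 0.06, 0.06, 0.045, 0.045] [0.5065 0.1694 0.0705] [-0.6 -1.6 -0.7 -0.  -0.5 -0.4 -0.5  0.9  2.2  1.2] 1.0638794101408533
```

apply_moves(
  moves=[
    [[0.2,-1,0,0,0.5],[0.4,-2.2,0,0,0.5],[0.6,-3.4,0,0,0.5],[0.9,-4.6,0.2,0,0.5],[1.2,-5.8,0.6,0,0.5],[1.5,-6.8,1,0,0.5],[1.7,-7.5,1.5,0,0.5],[1.7,-7.7,1.5,0,0.5],[1.7,-7.7,1.5,0,0.5]],
  ],
)

```text
time: 12.18
tool_pos: [0.6145, -0.2254, 0.4259]
ee_rot: [3.141, 0.002, -3.07]
wrist_force: [0.7, 0.7, -0.2]
width: 0.0468
finger_force: 0.0
```

Run:
```python
from h import *
w=snap('wrist','w6.png');print(telemetry.get_obs()['tool_pos'],telemetry.get_obs()['ee_rot'],-np.array(w['R']).T@w['t'])
for n,p in dict(d68=(.542,-.230),d60=(.625,-.108),d52=(.522,-.106),d44=(.629,-.219),d36=(.42,-.117)).items(): print(n,np.round(proj(w,[*p,.051])))
```

```text
[ 0.61480857 -0.22469106  0.4264785 ] [-3.14129045e+00  2.61420890e-03 -3.06845640e+00] [ 0.54655358 -0.2301828   0.40571473]
d68 [253. 110.]
d60 [350. 190.]
d52 [366. 100.]
d44 [257. 186.]
d36 [371.  -3.]
```

View pics/w6.png

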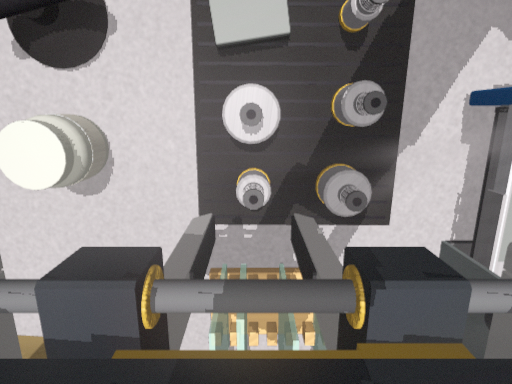

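The 68 drill is seen straight down at (251,113). The 44 is at (253,189), the 60 at (346,192), the 52 at (360,104).

```bash
cat >> h.py <<'E'
def crown(w,xy,d,z=.051,tol=25):
    """crown-top circle near xy; returns list of world centres"""
    u,v=proj(w,[*xy,z]);dep=(np.array(w['R'])@np.array([*xy,z])+w['t'])[2];r0=d/2000*foc(w)/dep
    u0,v0=max(int(u-r0-tol),0),max(int(v-r0-tol),0)
    g=cv2.cvtColor(w['image'],7)[v0:int(v+r0+tol),u0:int(u+r0+tol)];g=cv2.resize(g,None,fx=4,fy=4,interpolation=2)
    cs=cv2.HoughCircles(g,cv2.HOUGH_GRADIENT,1,20,param1=80,param2=10,minRadius=int(r0*3.65),maxRadius=int(r0*4.3))
    if cs is None: print(d,'none');return None
    a,b,r=cs[0][0];U,V=u0+a/4-.4,v0+b/4-.4;P=onz(w,U,V,z)
    print(d,'px',round(U,1),round(V,1),'r',round(r/4,1),'exp',round(r0,1),P.round(4));return P
E
python3 - <<'E'
from h import *
w=snap('wrist')
for d,p in {68:(.542,-.230),60:(.625,-.108),52:(.522,-.106),44:(.629,-.219)}.items(): crown(w,p,d)
print('shank68',onz(w,251,113.5,.083))
p=crown(w,(.542,-.23),68);go(p[0],p[1],.254,-3.073)
E
```

```text
68 px 250.2 111.2 r 28.8 exp 30.3 [ 0.5439 -0.2327  0.051 ]
60 px 345.5 190.7 r 24.9 exp 25.2 [ 0.6273 -0.1128  0.051 ]
52 px 362.5 102.5 r 23.5 exp 23.4 [ 0.5253 -0.1086  0.051 ]
44 px 252.2 190.7 r 17.3 exp 18.5 [ 0.6354 -0.2237  0.051 ]
shank68 [ 0.54632861 -0.23144733  0.083     ]
68 px 250.2 111.2 r 28.8 exp 30.3 [ 0.5439 -0.2327  0.051 ]
at [ 0.615  -0.2244  0.4267] -3.068 shift [ 1.44 -0.06  3.45] turn 0.03
```

apply_moves(
  moves=[
    [[0.7,0,0.6,0,0.5],[1.4,-0.05,1.2,0,0.5],[1.42,-0.05,2,0,0.5],[1.42,-0.05,2.7,0,0.5],[1.42,-0.05,3.2,0,0.5],[1.42,-0.05,3.45,0,0.5],[1.42,-0.05,3.45,0,0.5],[1.42,-0.05,3.45,0,1],[1.42,-0.05,3.45,0,1],[1.42,-0.05,3.45,0,1]],
  ],
)

```text
time: 13.52
tool_pos: [0.5442, -0.2331, 0.2533]
ee_rot: [3.14, 0.002, -3.069]
wrist_force: [-1.0, 3.2, 4.4]
width: 0.0235
finger_force: 30.0
```

apply_moves(
  moves=[
    [[0,0,0,0,1],[0,0,-0.4,0,1],[0,0,-1.2,0,1],[0,0,-2.2,0,1],[0,0,-3.2,0,1],[0,0,-3.6,0,1],[0,0,-3.6,0,1]],
  ],
)

```text
time: 14.4
tool_pos: [0.544, -0.2342, 0.4324]
ee_rot: [-3.14, 0.001, -3.07]
wrist_force: [0.3, -0.3, -6.5]
width: 0.0234
finger_force: 30.0
```

Run:
```python
from h import *
o=telemetry.get_obs();print(o['width'],o['finger_force'],o['wrist_force'])
go(.6271,.2301,.42,-3.073)
b=snap('top');w=snap('wrist','w7.png')
```

```text
0.023354936203947185 29.99723732471466 [ 0.27058028 -0.28159881 -6.50902352]
at [ 0.544  -0.2342  0.4324] -3.07 shift [-2.32  9.14  0.23] turn 0.02
```

View pics/w7.png

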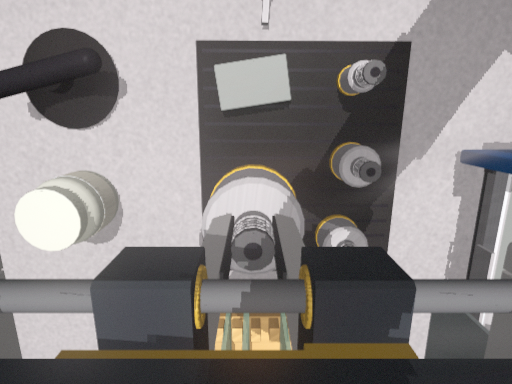

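Gripped: the shank top shows at (252,250) between the fingers, brass rim arc above.

Run:
```python
from h import *
w=snap('wrist');o=telemetry.get_obs()
print(onz(w,252.5,250,o['tool_pos'][2]-.1703),o['tool_pos'])
```

```text
[ 0.54458338 -0.23350749  0.25828117] [ 0.54385914 -0.23387748  0.42858117]
```

apply_moves(
  moves=[
    [[-0.2,1,-0.1,0,1],[-0.5,2.1,-0.1,0,1],[-0.8,3.2,-0.1,0,1],[-1.1,4.3,-0.1,0,1],[-1.4,5.4,-0.1,0,1],[-1.7,6.5,-0.1,0,1],[-2,7.6,-0.1,0,1],[-2.2,8.5,-0.1,0,1],[-2.3,9.1,0,0,1],[-2.3,9.1,0,0,1]],
  ],
)

```text
time: 15.8
tool_pos: [0.6257, 0.2311, 0.4276]
ee_rot: [-3.141, -0.007, -3.065]
wrist_force: [0.4, -1.1, -5.5]
width: 0.0233
finger_force: 30.0
```

Run:
```python
from h import *
go(.6271,.2301,.290,-3.073)
```

```text
at [0.6257 0.2311 0.4276] -3.065 shift [-0.04 -0.02  2.75] turn 0.04
```

apply_moves(
  moves=[
    [[-0.03,-0.02,0.5,0.04,1],[-0.03,-0.02,1,0.04,1],[-0.03,-0.02,1.5,0.04,1],[-0.03,-0.02,1.85,0.04,1],[-0.03,-0.02,2.05,0.04,1],[-0.03,-0.02,2.05,0.04,1]],
  ],
)

```text
time: 16.55
tool_pos: [0.6274, 0.2272, 0.3287]
ee_rot: [-3.141, -0.002, -3.077]
wrist_force: [-0.1, 0.4, -5.8]
width: 0.0235
finger_force: 30.0
```

Run:
```python
from h import *
go(.6271,.2301,.290,-3.073)
w=snap('wrist','w8.png')
```

```text
at [0.6274 0.2272 0.3287] -3.077 shift [-0.    0.06  0.77] turn -0.02
```

View pics/w8.png

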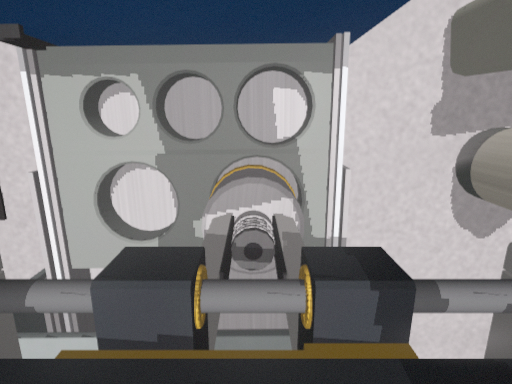

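The drill hangs over its pocket, whose rim spans columns 211–300 with its top at row 157. The other rims are the 52 at (274,106), 44 at (190,105), 36 at (111,108), 60 at (139,200). I'll refit the pocket frame from this closer view.

Run:
```python
from h import *
from scipy.optimize import least_squares
w=snap('wrist');q=[];m=[]
for d,x,y,u,v in((36,50,-60,111,108),(44,50,0,190,105),(52,50,66,274,106),(60,126,-47,139,200)):
    p=crown(w,onz(w,u,v,.066)[:2],d+9,.066,10)
    if p is not None: q.append(p[:2]);m.append([x/1e3,y/1e3])
q=np.array(q);m=np.array(m)
f=lambda p:(p[:2]+m@np.array([[np.cos(p[2]),np.sin(p[2])],[-np.sin(p[2]),np.cos(p[2])]])-q).ravel()
s=least_squares(f,[.5,.17,.07]);print(s.x.round(4),(s.fun*1e3).round(1))
P=s.x[:2]+np.array([[126,52]])/1e3@np.array([[np.cos(s.x[2]),np.sin(s.x[2])],[-np.sin(s.x[2]),np.cos(s.x[2])]]);print(P);go(*P[0],.29,-3.073)
o=telemetry.get_obs();print(onz(w,253,250,o['tool_pos'][2]-.1703))
```

```text
45 px 126.5 105.0 r 28.5 exp 29.3 [0.5584 0.126  0.066 ]
53 px 196.5 105.0 r 32.5 exp 34.6 [0.5549 0.1796 0.066 ]
61 px 274.0 105.7 r 36.9 exp 39.7 [0.5516 0.239  0.066 ]
69 px 149.5 189.5 r 39.4 exp 41.8 [0.6242 0.1427 0.066 ]
[0.5028 0.1779 0.0608] [-2.1 -5.  -2.2  1.3 -2.9  7.8  7.2 -4.1]
[[0.62540158 0.23742603]]
at [0.6276 0.2276 0.3308] -3.076 shift [0.03 0.2  0.82] turn -0.02
[0.628423   0.22776845 0.16053981]
```

Run:
```python
from h import *
from scipy.optimize import least_squares
w=snap('wrist')
uv=[(111,108.3),(190,106),(274,105.5),(138.5,200.5)];m=np.array([(50,-60),(50,0),(50,66),(126,-47)])/1e3
q=np.array([onz(w,u,v,.066)[:2] for u,v in uv])
f=lambda p:(p[:2]+m@np.array([[np.cos(p[2]),np.sin(p[2])],[-np.sin(p[2]),np.cos(p[2])]])-q).ravel()
s=least_squares(f,[.5,.17,.07]);print(s.x.round(4),(s.fun*1e3).round(1))
Rm=np.array([[np.cos(s.x[2]),np.sin(s.x[2])],[-np.sin(s.x[2]),np.cos(s.x[2])]])
print((s.x[:2]+np.array([[126,52],[126,-47],[50,66],[50,0],[50,-60]])/1e3@Rm).round(4))
```

```text
[0.5068 0.1702 0.0784] [-0.9  0.3  0.1 -0.6 -0.4  0.7  1.2 -0.3]
[[0.6284 0.2319]
 [0.6361 0.1332]
 [0.5515 0.2399]
 [0.5567 0.1741]
 [0.5614 0.1143]]
```

apply_moves(
  moves=[
    [[0,0.08,0,0,1],[0,0.08,0.15,0,1],[0,0.08,0.3,0,1],[0,0.08,0.45,0,1],[0,0.08,0.6,0,1],[0,0.08,0.72,0,1],[0,0.08,0.8,0,1],[0,0.08,0.8,0,1]],
  ],
)

```text
time: 17.7
tool_pos: [0.6271, 0.2315, 0.2905]
ee_rot: [3.141, 0.001, -3.076]
wrist_force: [-1.7, 0.1, -2.0]
width: 0.0235
finger_force: 30.0
```

apply_moves(
  moves=[
    [[0,0,0,0,0.5],[0,0,0,0,0.5],[0,0,-0.8,0,0.5],[0,0,-1.8,0,0.5],[-0.2,-1,-2.6,0,0.5],[-0.4,-2.2,-2.8,0,0.5],[-0.5,-3.4,-2.8,0,0.5],[-0.6,-4.6,-2.8,0,0.5],[-0.8,-5.8,-2.8,0,0.5],[-0.85,-6.85,-2.8,0,0.5]],
  ],
)

```text
time: 18.95
tool_pos: [0.6922, -0.1097, 0.4305]
ee_rot: [-3.141, 0.002, -3.077]
wrist_force: [0.3, -0.6, -0.3]
width: 0.0473
finger_force: 0.0
```

apply_moves(
  moves=[
    [[0,0,0,0,0.5],[0,0,0,0,0.5]],
  ],
)

```text
time: 19.2
tool_pos: [0.6919, -0.1073, 0.4303]
ee_rot: [3.141, 0.001, -3.077]
wrist_force: [0.2, -0.1, -0.4]
width: 0.047
finger_force: 0.0
```

Run:
```python
from h import *
w=snap('wrist','w9.png');b=snap('top')
for d,p in {60:(.627,-.112),52:(.524,-.108),44:(.635,-.223),36:(.42,-.117)}.items():
    try: crown(w,p,d)
    except Exception as e: print(d,e)
    crown(b,p,d,.051,6)
go(.627,-.112,.254,-3.073)
W=cv2.resize(cv2.cvtColor(w['image'],4),(480,360));B=cv2.resize(cv2.cvtColor(b['image'],4)[110:240,160:350],(320,219))
I=np.zeros((360,800,3),np.uint8);I[:,:480]=W;I[:219,480:]=B;cv2.imwrite('pics/c9.png',I)
```

```text
60 px 253.7 120.2 r 25.6 exp 26.3 [ 0.6301 -0.1099  0.051 ]
60 none
52 px 262.2 23.0 r 23.0 exp 24.5 [ 0.5287 -0.1075  0.051 ]
52 none
44 px 161.5 119.2 r 19.5 exp 19.3 [ 0.6358 -0.215   0.051 ]
44 px 321.0 153.5 r 5.7 exp 6.3 [ 0.6373 -0.2239  0.051 ]
36 px 261.2 32.2 r 19.1 exp 18.4 [ 0.5377 -0.1079  0.051 ]
36 none
at [ 0.6919 -0.1059  0.4304] -3.074 shift [ 1.31 -0.03  3.53] turn -0.01
```

View pics/c9.png

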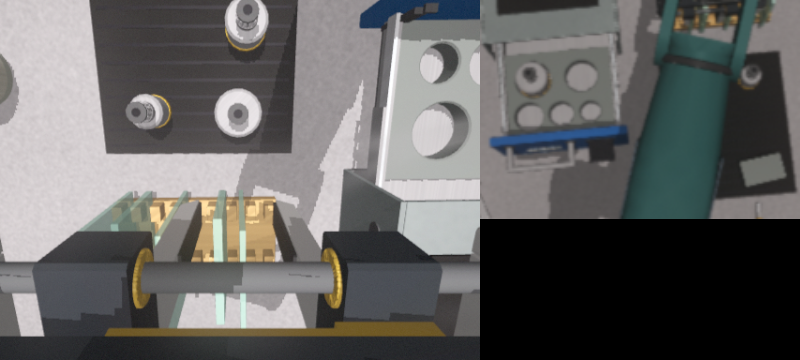

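The 68 stands in its pocket (right crop, (533,78)). The 60 is at wrist pixel (254,120), so it has not moved.

apply_moves(
  moves=[
    [[0.6,0,0.4,0,0.5],[1.26,0,1,0,0.5],[1.26,0,1.9,0,0.5],[1.26,0,2.7,0,0.5],[1.26,0,3.25,0,0.5],[1.26,0,3.53,0,0.5],[1.26,0,3.53,0,0.5],[1.26,0,3.53,0,1],[1.26,0,3.53,0,1],[1.26,0,3.53,0,1]],
  ],
)

```text
time: 20.55
tool_pos: [0.6293, -0.1112, 0.2543]
ee_rot: [3.141, 0.002, -3.076]
wrist_force: [-0.1, 1.3, 2.1]
width: 0.0233
finger_force: 30.0
```

apply_moves(
  moves=[
    [[0,0,0,0,1],[0,0,-0.4,0,1],[0,0,-1.2,0,1],[0,0,-2.2,0,1],[0,0,-3.2,0,1],[0,0,-3.5,0,1],[0,0,-3.5,0,1]],
  ],
)

```text
time: 21.42
tool_pos: [0.629, -0.1117, 0.4284]
ee_rot: [-3.141, 0.001, -3.077]
wrist_force: [-0.9, 0.8, -3.8]
width: 0.0233
finger_force: 30.0
```

```bash
cat >> h.py <<'E'
def shank(w):
    """offset of the held shank's top from the TCP axis: dark disc near (253,250)"""
    o=telemetry.get_obs();z=o['tool_pos'][2]-.1703
    g=cv2.resize(cv2.cvtColor(w['image'],7)[225:275,225:281],None,fx=4,fy=4,interpolation=2)
    cs=cv2.HoughCircles(g,cv2.HOUGH_GRADIENT,1,10,param1=60,param2=8,minRadius=60,maxRadius=100)
    if cs is None: print('no shank');return
    for a,b,r in cs[0][:2]:print('shank px',225+a/4,225+b/4,r/4,'off',(onz(w,225+a/4-.4,225+b/4-.4,z)-o['tool_pos'])[:2].round(4))
E
python3 - <<'E'
from h import *
w=snap('wrist');shank(w);go(.636,.133,.43,-3.073)
E
```

```text
shank px 251.875 247.125 21.0 off [ 0.0006 -0.0006]
shank px 250.375 244.875 24.85 off [-0.0006 -0.0015]
at [ 0.629  -0.1117  0.4262] -3.077 shift [-0.46  4.87 -0.07] turn -0.02
```

apply_moves(
  moves=[
    [[-0.1,1,-0.1,0,1],[-0.2,2.1,-0.1,0,1],[-0.3,3.2,-0.1,0,1],[-0.4,4.2,-0.1,0,1],[-0.45,4.87,0,0,1],[-0.45,4.87,0.4,0,1],[-0.45,4.87,1,0,1],[-0.45,4.87,1.6,0,1],[-0.45,4.87,1.9,0,1],[-0.45,4.87,1.9,0,1]],
  ],
)

```text
time: 22.72
tool_pos: [0.6351, 0.1327, 0.3295]
ee_rot: [-3.141, -0.007, -3.076]
wrist_force: [-0.5, -0.0, -4.0]
width: 0.0234
finger_force: 30.0
```

Run:
```python
from h import *
go(.6355,.1332,.291,-3.073)
```

```text
at [0.6351 0.1327 0.3295] -3.076 shift [-0.01  0.01  0.77] turn -0.02
```

apply_moves(
  moves=[
    [[0,0,0.15,0,1],[0,0,0.3,0,1],[0,0,0.45,0,1],[0,0,0.6,0,1],[0,0,0.7,0,1],[0,0,0.78,0,1],[0,0,0.78,0,1]],
  ],
)

```text
time: 23.6
tool_pos: [0.6355, 0.1329, 0.2937]
ee_rot: [3.142, -0.001, -3.076]
wrist_force: [0.0, 0.2, -3.5]
width: 0.0235
finger_force: 30.0
```

apply_moves(
  moves=[
    [[0,0,0.06,0,1],[0,0,0.06,0,0.5],[0,0,0.06,0,0.5],[0,0,-0.8,0,0.5],[0,0,-1.8,0,0.5],[0.2,-0.8,-2.6,0,0.5],[0.5,-1.9,-2.75,0,0.5],[0.8,-3,-2.75,0,0.5],[1,-4,-2.75,0,0.5],[1.2,-4.7,-2.75,0,0.5]],
  ],
)

```text
time: 24.85
tool_pos: [0.5904, -0.1077, 0.4329]
ee_rot: [-3.141, 0.002, -3.078]
wrist_force: [0.3, -0.3, 0.4]
width: 0.0469
finger_force: 0.0
```

apply_moves(
  moves=[
    [[0,0,0,0,0.5],[0,0,0,0,0.5]],
  ],
)

```text
time: 25.1
tool_pos: [0.5911, -0.1051, 0.4324]
ee_rot: [3.141, 0.001, -3.076]
wrist_force: [-0.5, -0.0, 0.1]
width: 0.0471
finger_force: 0.0
```

```bash
cat >> h.py <<'E'
def blobs(b,z=.055):
    """light blobs on the dark mat in the top view, and their places"""
    g=cv2.cvtColor(b['image'],7);d=(g>60).astype(np.uint8);d[:138]=0;d[232:]=0;d[:,:265]=0;d[:,350:]=0
    n,l,st,ce=cv2.connectedComponentsWithStats(d)
    for i in range(1,n):
        if 50<st[i,4]<900: print('mat',st[i].tolist(),onz(b,*ce[i],z).round(3)[:2])
E
python3 - <<'E'
from h import *
w=snap('wrist');b=snap('top')
crown(w,(.527,-.108),52);crown(w,(.42,-.117),36);crown(w,(.633,-.219),44);blobs(b)
crown(b,(.628,.231),68,.088,5);crown(b,(.636,.133),60,.088,5)
go(.527,-.108,.254,-3.073)
E
```

```text
52 px 254.2 115.7 r 21.7 exp 22.7 [ 0.5243 -0.1074  0.051 ]
36 px 249.2 19.0 r 15.9 exp 16.9 [ 0.4244 -0.1195  0.051 ]
44 px 161.5 196.7 r 16.4 exp 18.0 [ 0.6275 -0.2138  0.051 ]
mat [265, 138, 16, 48, 364] [ 0.618 -0.047]
mat [288, 138, 19, 7, 51] [ 0.68  -0.141]
mat [307, 138, 10, 9, 58] [ 0.676 -0.196]
mat [273, 174, 36, 19, 403] [ 0.532 -0.111]
mat [314, 201, 28, 20, 395] [ 0.436 -0.237]
68 px 190.0 155.5 r 9.2 exp 9.9 [0.6291 0.231  0.088 ]
60 px 218.5 153.0 r 7.8 exp 8.8 [0.636  0.1333 0.088 ]
at [ 0.5913 -0.1043  0.432 ] -3.075 shift [1.29 0.01 3.56] turn -0.01
```

apply_moves(
  moves=[
    [[0.6,0,0.4,0,0.5],[1.33,0,1,0,0.5],[1.33,0.02,1.9,0,0.5],[1.33,0.02,2.7,0,0.5],[1.33,0.02,3.25,0,0.5],[1.33,0.02,3.56,0,0.5],[1.33,0.02,3.56,0,0.5],[1.33,0.02,3.56,0,1],[1.33,0.02,3.56,0,1],[1.33,0.02,3.56,0,1]],
  ],
)

```text
time: 26.45
tool_pos: [0.5249, -0.1086, 0.2548]
ee_rot: [3.141, 0.002, -3.076]
wrist_force: [0.2, 2.6, 2.2]
width: 0.0228
finger_force: 30.0
```

apply_moves(
  moves=[
    [[0,0,0,0,1],[0,0,-0.4,0,1],[0,0,-1.2,0,1],[0,0,-2.2,0,1],[0,0,-3.2,0,1],[0,0,-3.5,0,1],[0,0,-3.5,0,1]],
  ],
)

```text
time: 27.32
tool_pos: [0.5247, -0.109, 0.4278]
ee_rot: [-3.142, -0.001, -3.077]
wrist_force: [0.3, 0.0, -5.1]
width: 0.0235
finger_force: 29.9
```

Run:
```python
from h import *
w=snap('wrist');shank(w);go(.5515,.2399,.43,-3.073)
```

```text
shank px 252.875 246.125 21.5 off [-0.0004 -0.0001]
shank px 255.875 247.375 24.85 off [0.0002 0.0015]
at [ 0.5245 -0.1089  0.4261] -3.077 shift [-0.99  6.93 -0.07] turn -0.02
```

apply_moves(
  moves=[
    [[-0.1,1,-0.1,0,1],[-0.3,2.1,-0.1,0,1],[-0.5,3.2,-0.1,0,1],[-0.7,4.3,-0.1,0,1],[-0.8,5.4,-0.1,0,1],[-0.9,6.3,0,0,1],[-1,6.92,0,0,1],[-1,6.92,0.6,0,1],[-1,6.92,1.4,0,1],[-1,6.92,1.9,0,1]],
  ],
)

```text
time: 28.62
tool_pos: [0.5507, 0.2395, 0.3266]
ee_rot: [-3.139, -0.01, -3.076]
wrist_force: [0.8, -0.4, -4.4]
width: 0.0236
finger_force: 30.0
```

apply_moves(
  moves=[
    [[0,0,0,0,1],[0,0,0,0,1]],
  ],
)

```text
time: 28.88
tool_pos: [0.552, 0.2396, 0.333]
ee_rot: [-3.141, -0.001, -3.076]
wrist_force: [0.9, -0.1, -4.6]
width: 0.0236
finger_force: 30.0
```

Run:
```python
from h import *
go(.5515,.2397,.291,-3.073)
```

```text
at [0.552  0.2396 0.333 ] -3.076 shift [0.01 0.   0.84] turn -0.02
```

apply_moves(
  moves=[
    [[0,0,0.15,0,1],[0,0,0.3,0,1],[0,0,0.45,0,1],[0,0,0.6,0,1],[0,0,0.75,0,1],[0,0,0.86,0,1],[0,0,0.86,0,1],[0,0,0.86,0,0.5],[0,0,0.86,0,0.5]],
  ],
)

```text
time: 30.0
tool_pos: [0.5523, 0.2398, 0.2914]
ee_rot: [3.141, 0.002, -3.076]
wrist_force: [-0.4, 0.0, -0.8]
width: 0.0401
finger_force: 0.0
```

apply_moves(
  moves=[
    [[0,0,-0.8,0,0.5],[0,0,-1.8,0,0.5],[0,-1,-2.6,0,0.5],[0,-2.2,-2.75,0,0.5],[0,-3.4,-2.75,0,0.5],[-0.3,-4.6,-2.75,0,0.5],[-0.8,-5.8,-2.75,0,0.5],[-1.3,-6.9,-2.75,0,0.5],[-1.8,-8,-2.75,0,0.5],[-2.3,-9.1,-2.75,0,0.5]],
  ],
)

```text
time: 31.25
tool_pos: [0.6971, -0.2087, 0.4285]
ee_rot: [-3.141, 0.002, -3.076]
wrist_force: [0.4, 0.3, 0.5]
width: 0.0471
finger_force: 0.0
```

apply_moves(
  moves=[
    [[0,0,0,0,0.5],[0,0,0,0,0.5]],
  ],
)

```text
time: 31.5
tool_pos: [0.6965, -0.2068, 0.4277]
ee_rot: [3.141, -0.0, -3.076]
wrist_force: [0.2, 0.8, -0.0]
width: 0.047
finger_force: 0.0
```

Run:
```python
from h import *
w=snap('wrist');b=snap('top')
crown(w,(.633,-.219),44,tol=12);blobs(b)
crown(b,(.5515,.2397),52,.088,5)
go(.633,-.219,.254,-3.073)
```

```text
44 px 241.5 120.7 r 18.7 exp 19.4 [ 0.6355 -0.2231  0.051 ]
mat [265, 138, 37, 94, 590] [ 0.57  -0.051]
mat [321, 138, 22, 6, 81] [ 0.685 -0.269]
mat [325, 200, 17, 19, 200] [ 0.437 -0.257]
52 px 187.5 178.0 r 6.9 exp 7.7 [0.5507 0.2389 0.088 ]
at [ 0.696  -0.2053  0.4296] -3.075 shift [ 1.28 -0.19  3.51] turn -0.01
```

apply_moves(
  moves=[
    [[0.6,-0.1,0.4,0,0.5],[1.24,-0.26,1,0,0.5],[1.24,-0.26,1.9,0,0.5],[1.24,-0.26,2.7,0,0.5],[1.24,-0.26,3.25,0,0.5],[1.24,-0.26,3.5,0,0.5],[1.24,-0.26,3.5,0,0.5],[1.24,-0.26,3.5,0,1],[1.24,-0.26,3.5,0,1],[1.24,-0.26,3.5,0,1]],
  ],
)

```text
time: 32.85
tool_pos: [0.6357, -0.2238, 0.2545]
ee_rot: [-3.141, 0.002, -3.076]
wrist_force: [-0.2, 2.0, 3.1]
width: 0.0234
finger_force: 30.0
```

apply_moves(
  moves=[
    [[0,0,0,0,1],[0,0,-0.4,0,1],[0,0,-1.2,0,1],[0,0,-2.2,0,1],[0,0,-3.2,0,1],[0,0,-3.5,0,1],[0,0,-3.5,0,1]],
  ],
)

```text
time: 33.72
tool_pos: [0.6353, -0.224, 0.4285]
ee_rot: [-3.141, 0.001, -3.076]
wrist_force: [-0.2, 0.5, -3.8]
width: 0.0235
finger_force: 30.0
```

Run:
```python
from h import *
w=snap('wrist');shank(w);go(.5565,.1738,.43,-3.073)
```

```text
shank px 252.875 245.625 21.55 off [-0.0003 -0.0001]
shank px 252.875 249.625 24.85 off [0.0021 0.0001]
at [ 0.6353 -0.224   0.4261] -3.076 shift [ 1.06  8.04 -0.06] turn -0.02
```

apply_moves(
  moves=[
    [[0.3,1,-0.1,0,1],[0.7,2,-0.1,0,1],[1,3.1,-0.1,0,1],[1.05,4.2,-0.1,0,1],[1.05,5.3,-0.1,0,1],[1.05,6.4,-0.1,0,1],[1.05,7.4,-0.1,0,1],[1.05,8.03,0.2,0,1],[1.05,8.03,1,0,1],[1.05,8.03,1.7,0,1]],
  ],
)

```text
time: 35.02
tool_pos: [0.5557, 0.1739, 0.3379]
ee_rot: [-3.14, -0.007, -3.075]
wrist_force: [0.8, -1.0, -4.3]
width: 0.0233
finger_force: 30.0
```

apply_moves(
  moves=[
    [[0,0,0.1,0,1],[0,0,0.15,0,1],[0,0,0.15,0,1]],
  ],
)

```text
time: 35.4
tool_pos: [0.5571, 0.1732, 0.337]
ee_rot: [3.141, 0.002, -3.077]
wrist_force: [-0.4, 0.1, -3.7]
width: 0.0234
finger_force: 30.0
```

Run:
```python
from h import *
go(.5567,.1738,.291,-3.073)
```

```text
at [0.5571 0.1732 0.337 ] -3.077 shift [0.01 0.01 0.92] turn -0.02
```

apply_moves(
  moves=[
    [[0,0.01,0.2,0,1],[0,0.01,0.35,0,1],[0,0.01,0.5,0,1],[0,0.01,0.65,0,1],[0,0.01,0.8,0,1],[0,0.01,0.93,0,1],[0,0.01,0.93,0,1],[0,0.01,0.93,0,0.5],[0,0.01,0.93,0,0.5]],
  ],
)

```text
time: 36.52
tool_pos: [0.557, 0.1739, 0.2894]
ee_rot: [3.141, 0.001, -3.076]
wrist_force: [0.1, -0.1, -0.2]
width: 0.0398
finger_force: 0.0
```

apply_moves(
  moves=[
    [[0,0,-0.8,0,0.5],[0,0,-1.8,0,0.5],[0.2,-0.8,-2.6,0,0.5],[0.6,-1.9,-2.75,0,0.5],[1,-3,-2.75,0,0.5],[1.4,-4.1,-2.75,0,0.5],[1.7,-5.1,-2.75,0,0.5],[1.7,-5.7,-2.75,0,0.5],[1.7,-5.7,-2.75,0,0.5],[1.7,-5.7,-2.75,0,0.5]],
  ],
)

```text
time: 37.78
tool_pos: [0.4906, -0.1156, 0.4265]
ee_rot: [3.141, 0.0, -3.076]
wrist_force: [0.6, -0.9, 0.1]
width: 0.047
finger_force: 0.0
```

Run:
```python
from h import *
w=snap('wrist');b=snap('top')
crown(w,(.424,-.119),36,tol=14);blobs(b)
crown(b,(.5567,.1738),44,.088,5)
go(.424,-.119,.254,-3.073)
```

```text
36 px 253.0 115.7 r 15.2 exp 16.0 [ 0.4234 -0.1192  0.051 ]
mat [313, 178, 10, 10, 67] [ 0.532 -0.21 ]
mat [288, 210, 11, 11, 80] [ 0.419 -0.116]
mat [275, 220, 36, 12, 214] [ 0.38  -0.103]
44 px 206.5 175.5 r 6.0 exp 6.5 [0.5581 0.1743 0.088 ]
at [ 0.4907 -0.115   0.4267] -3.075 shift [1.34 0.01 3.45] turn -0.01
```

Run:
```python
from h import *
b=snap('top');w=snap('wrist')
A=cv2.resize(cv2.cvtColor(b['image'],4)[100:240,150:360],(540,360),interpolation=2)
W=cv2.resize(cv2.cvtColor(w['image'],4)[:250],(260,127))
I=np.zeros((360,800,3),np.uint8);I[:,:540]=A;I[:127,540:]=W;cv2.imwrite('pics/c13.png',I)
```

```text
(no output)
```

View pics/c13.png

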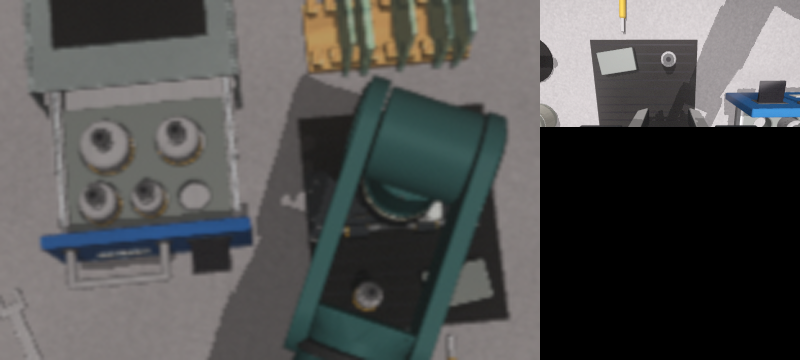

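Four drills stand in their pockets. The 36 is alone on the mat at crop (368,295), and the bright spot at (433,210) belongs to the gripper.

apply_moves(
  moves=[
    [[0.6,0,0.4,0,0.5],[1.34,0,1,0,0.5],[1.34,0.01,1.9,0,0.5],[1.34,0.01,2.7,0,0.5],[1.34,0.01,3.2,0,0.5],[1.34,0.01,3.45,0,0.5],[1.34,0.01,3.45,0,0.5],[1.34,0.01,3.45,0,1],[1.34,0.01,3.45,0,1],[1.34,0.01,3.45,0,1]],
  ],
)

```text
time: 39.22
tool_pos: [0.4239, -0.12, 0.2551]
ee_rot: [-3.141, 0.002, -3.076]
wrist_force: [0.2, 1.3, 1.7]
width: 0.0235
finger_force: 30.0
```

apply_moves(
  moves=[
    [[0,0,0,0,1],[0,0,-0.4,0,1],[0,0,-1.2,0,1],[0,0,-2.2,0,1],[0,0,-3.2,0,1],[0,0,-3.5,0,1],[0,0,-3.5,0,1]],
  ],
)

```text
time: 40.1
tool_pos: [0.4237, -0.12, 0.4287]
ee_rot: [3.142, -0.0, -3.076]
wrist_force: [-0.4, 0.2, -3.3]
width: 0.0233
finger_force: 30.0
```

Run:
```python
from h import *
w=snap('wrist');shank(w);go(.5612,.1141,.43,-3.073)
```

```text
shank px 252.875 244.625 21.5 off [-0.0012 -0.0001]
shank px 250.875 246.125 19.55 off [-0.0003 -0.0011]
at [ 0.4235 -0.12    0.4271] -3.076 shift [-3.05  4.49 -0.06] turn -0.02
```

apply_moves(
  moves=[
    [[-0.7,0.8,-0.1,0,1],[-1.4,1.6,-0.1,0,1],[-2,2.5,-0.1,0,1],[-2.6,3.4,-0.1,0,1],[-3,4.2,-0.1,0,1],[-3.05,4.5,0,0,1],[-3.05,4.5,0.6,0,1],[-3.05,4.5,1.3,0,1],[-3.05,4.5,1.8,0,1],[-3.05,4.5,1.8,0,1]],
  ],
)

```text
time: 41.4
tool_pos: [0.5597, 0.1137, 0.334]
ee_rot: [-3.141, -0.01, -3.077]
wrist_force: [-0.3, 0.1, -2.0]
width: 0.0234
finger_force: 30.0
```

Run:
```python
from h import *
go(.5614,.1141,.291,-3.073)
```

```text
at [0.5597 0.1137 0.334 ] -3.077 shift [-0.04  0.01  0.86] turn -0.02
```

apply_moves(
  moves=[
    [[0,0,0.1,0,1],[0,0,0.3,0,1],[0,0,0.5,0,1],[0,0,0.65,0,1],[0,0,0.8,0,1],[0,0,0.88,0,1],[0,0,0.88,0,1],[0,0,0.88,0,0.5],[0,0,0.88,0,0.5]],
  ],
)

```text
time: 42.52
tool_pos: [0.5614, 0.1145, 0.2964]
ee_rot: [3.141, 0.002, -3.076]
wrist_force: [-1.3, -0.3, -1.2]
width: 0.04
finger_force: 0.0
```

apply_moves(
  moves=[
    [[0,0,-0.6,0,0.5],[0,0,-1.6,0,0.5],[0,0,-2.4,0,0.6],[0.5,-0.2,-2.6,0,0.8],[1.2,-0.2,-2.6,0,1],[1.8,-0.2,-2.6,0,1],[2.2,-0.2,-2.6,0,1],[2.2,-0.2,-2.6,0,1],[2.2,-0.2,-2.6,0,1]],
  ],
)

```text
time: 43.65
tool_pos: [0.4525, 0.0974, 0.4257]
ee_rot: [3.141, 0.002, -3.076]
wrist_force: [0.0, 0.3, -0.5]
width: 0.0001
finger_force: 0.0
```

Run:
```python
from h import *
b=snap('top');w=snap('wrist');g=cv2.cvtColor(w['image'],7)
for d,p in {68:(.6284,.2319),60:(.6361,.1332),52:(.5515,.2399),44:(.5567,.1741),36:(.5614,.1143)}.items(): crown(b,p,d,.088,5)
print('cam',-np.array(w['R']).T@w['t'])
A=cv2.resize(cv2.cvtColor(b['image'],4)[120:180,155:255],(400,240),interpolation=2)
W=cv2.resize(cv2.cvtColor(w['image'],4),(400,300))
I=np.zeros((300,800,3),np.uint8);I[:240,:400]=A;I[:,400:]=W;cv2.imwrite('pics/c14.png',I)
go(.485,.1,.33,-3.073)
```

```text
68 px 189.0 155.5 r 10.1 exp 9.9 [0.6292 0.2345 0.088 ]
60 none
52 none
44 none
36 none
cam [0.38462953 0.09302942 0.40528942]
at [0.4527 0.0974 0.4251] -3.076 shift [-0.65  0.01  1.9 ] turn -0.02
```

View pics/c14.png

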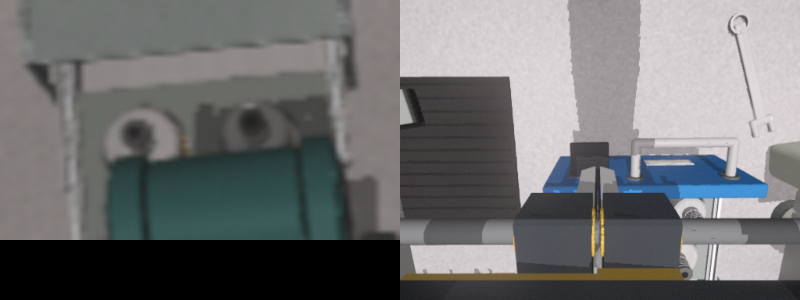

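The left crop shows the 68 and 60 standing; the arm hides the rest. In the wrist view the plate is at full-size pixels about (217–266, 182–202).

Run:
```python
from h import *
w=snap('wrist');g=cv2.cvtColor(w['image'],7)
m=(g[165:225,195:290]<60).astype(np.uint8);n,l,st,ce=cv2.connectedComponentsWithStats(m)
for i in range(1,n):
    if st[i,4]>60:
        x,y,ww,hh,a=st[i];x+=195;y+=165;print(x,y,ww,hh,a,onz(w,x,y,.108).round(4),onz(w,x+ww,y,.108).round(4))
hs=cv2.cvtColor(w['image'],cv2.COLOR_RGB2HSV)
bm=cv2.inRange(hs,(100,120,40),(125,255,255))
for c in (205,215,280,300,400):
    r=np.where(bm[:,c])[0];print(c,r.min(),r.max(),onz(w,c,r.max(),.144).round(4))
O=np.array([.5062,.1698]);a=.074;X=np.array([np.cos(a),np.sin(a)]);Y=np.array([-X[1],X[0]])
print('front outer mid',O-.018*X)
```

```text
205 214 246 [0.504  0.0571 0.144 ]
215 232 246 [0.5034 0.0662 0.144 ]
280 201 246 [0.4996 0.1257 0.144 ]
300 232 246 [0.4984 0.1439 0.144 ]
400 199 253 [0.4993 0.2366 0.144 ]
front outer mid [0.48824926 0.16846922]
```

Run:
```python
from h import *
w=snap('wrist');g=cv2.cvtColor(w['image'],7)
print(g[188,205:280:3]);print(g[172:206:2,230])
for u,v in((218,182),(266,182),(242,182),(242,200)):print(u,v,onz(w,u,v,.108).round(4))
b=snap('top');
for y in(.05,.075,.1,.125): pass
O=np.array([.5062,.1698]);a=.074;X=np.array([np.cos(a),np.sin(a)]);Y=np.array([-X[1],X[0]])
F=O-.018*X
for u,v in((218,182),(266,182)):
    d=onz(w,u,v,.108)[:2]-F;print('drawer frame',(d@X).round(4),(d@Y).round(4))
```

```text
[215 217 212 215 151  77  76  73  76  77  69  73  70  64  66  64  67  68
  62  67  62 153 156 154 155]
[152 156 154 156 160 138  71  75  73  70  73  67  70  70  73  76  77]
218 182 [0.4512 0.063  0.108 ]
266 182 [0.4481 0.1104 0.108 ]
242 182 [0.4497 0.0867 0.108 ]
242 200 [0.4681 0.0878 0.108 ]
drawer frame -0.0447 -0.1025
drawer frame -0.0443 -0.0549
```

apply_moves(
  moves=[
    [[0,-1,0,0,1],[0.3,-2.1,0,0,1],[0.6,-3.2,0,0,1],[0.9,-4.3,0,0,1],[1,-5.3,0,0,1],[1,-6,0,0,1],[1,-6,0,0,1]],
  ],
)

```text
time: 44.78
tool_pos: [0.4218, -0.2074, 0.4245]
ee_rot: [3.141, -0.001, -3.08]
wrist_force: [-0.4, 1.2, -0.2]
width: 0.0004
finger_force: 0.0
```

Run:
```python
from h import *
b=snap('top')
for d,p in {68:(.6284,.2319),60:(.6361,.1332),52:(.5515,.2399),44:(.5567,.1741),36:(.5614,.1143)}.items(): crown(b,p,d,.088,5)
hs=cv2.cvtColor(b['image'],cv2.COLOR_RGB2HSV)
g=cv2.cvtColor(b['image'],7)
for d,p in {52:(.5515,.2399),44:(.5567,.1741),36:(.5614,.1143)}.items():
    u,v=proj(b,[*p,.12]);u,v=round(u),round(v);print(d,u,v);print(g[v-6:v+7,u-7:u+8])
go(.4741,.0882,.33,-3.073)
```

```text
68 px 190.0 155.5 r 9.1 exp 9.9 [0.6291 0.231  0.088 ]
60 px 218.5 152.7 r 7.8 exp 8.8 [0.6369 0.1333 0.088 ]
52 px 187.5 178.0 r 6.9 exp 7.7 [0.5507 0.2389 0.088 ]
44 px 206.2 175.2 r 6.0 exp 6.5 [0.559  0.1752 0.088 ]
36 none
52 185 176
[[111 111 111 111 111 111 108 105 103  93  83  84  91  99 101]
 [112 112 110 111 111 108  99  89  87  85  94 103  97  83  75]
 [111 111 111 111 112 106  89  81  83  85  92 110 123 113  92]
 [111 111 111 112 114 108  87  72  71  74  78  90 114 129 122]
 [111 111 111 115 111  91  69  58  57  66  76  86  97 121 133]
 [111 111 111 120 111  78  61  46  46  60  73  82  93 119 139]
 [111 111 112 125 118  82  63  49  52  64  71  74  86 118 141]
 [111 110 113 129 127  97  71  63  67  70  68  73  87 117 140]
 [110 108 112 129 134 112  83  73  73  72  73  74  89 121 140]
 [110 106 107 124 140 133 110  87  82  82  90  94 109 132 141]
 [110 106 101 115 136 142 134 118  99  97 106 111 128 139 140]
 [110 108 102 108 129 141 143 134 121 116 116 128 140 139 133]
 [110 110  97  84 106 131 140 142 141 140 140 140 139 132 119]]
44 205 174
[[111 111 111 111 111 111 111 
[... 993 characters left out ...]
11 112 112 110 106  91  75  71  71  71  85 100 105 109 112]
 [112 111 111 108  93  76  70  67  68  69  68  78  89  99 108]
 [112 112 111 102  84  71  63  53  59  69  72  82  84  84  97]
 [112 112 111 102  85  69  57  46  52  66  75  97 106  98 100]
 [112 112 108 103  89  72  59  52  59  69  75  93 110 123 122]
 [111 111 104  98  91  77  68  66  69  74  80  98 116 124 127]
 [109 110 101  96 101  89  76  75  76  84  92  99 109 107 118]
 [108 110 101  90 106 112  96  92  91  97 101 104 108 103 118]
 [107 111 105  95 108 122 113 114 118 115 113 111 101  92 107]
 [107 111 106  97 105 117 115 118 117 117 121 107  86  84  95]]
at [ 0.4218 -0.2061  0.4246] -3.078 shift [-1.42  5.8   1.9 ] turn -0.03
```

All five shank tops lie at their seated positions to within a pixel. Now the thumb plate.

apply_moves(
  moves=[
    [[-0.2,1,0,0,1],[-0.5,2.1,0,0,1],[-0.8,3.2,0,0,1],[-1.1,4.3,0,0,1],[-1.3,5.2,0,0,1],[-1.42,5.8,0.2,0,1],[-1.42,5.8,0.9,0,1],[-1.42,5.8,1.6,0,1],[-1.42,5.8,1.9,0,1],[-1.42,5.8,1.9,0,1]],
  ],
)

```text
time: 46.08
tool_pos: [0.4731, 0.0894, 0.3295]
ee_rot: [3.141, -0.002, -3.075]
wrist_force: [-0.7, -1.1, -0.4]
width: 0.0009
finger_force: 0.0
```

apply_moves(
  moves=[
    [[0,0,0.2,0,1],[0,0,0.35,0,1],[0,0,0.5,0,1],[0,0,0.62,0,1],[0,0,0.7,0,1],[0,0,0.7,0,1],[0,0,0.7,0,1]],
  ],
)

```text
time: 46.95
tool_pos: [0.4739, 0.0887, 0.2964]
ee_rot: [-3.141, 0.002, -3.076]
wrist_force: [-1.1, 0.1, 5.4]
width: 0.0004
finger_force: 2.7
```

apply_moves(
  moves=[
    [[0,0,0.04,0,1],[-0.1,0,0.04,0,1],[-0.2,0,0.04,0,1],[-0.3,0,0.04,0,1],[-0.4,0,0.04,0,1],[-0.5,0,0.04,0,1],[-0.6,0,0.04,0,1]],
  ],
)

```text
time: 47.82
tool_pos: [0.5041, 0.0909, 0.2963]
ee_rot: [3.141, 0.004, -3.076]
wrist_force: [-1.8, 0.5, 11.5]
width: 0.0003
finger_force: 5.8
```

apply_moves(
  moves=[
    [[-0.12,0,0,0,1],[-0.24,0,0,0,1],[-0.36,0,0,0,1],[-0.48,0,0,0,1],[-0.6,0,0,0,1],[-0.72,0,0,0,1],[-0.84,0,0,0,1],[-0.96,0,0,0,1],[-1.08,0,0,0,1],[-1.2,0,0,0,1]],
  ],
)

```text
time: 49.08
tool_pos: [0.5638, 0.0952, 0.2963]
ee_rot: [3.14, 0.003, -3.076]
wrist_force: [-2.4, 2.2, 10.9]
width: 0.0007
finger_force: 5.5
```

Run:
```python
from h import *
b=snap('top');hs=cv2.cvtColor(b['image'],cv2.COLOR_RGB2HSV)
bm=cv2.inRange(hs,(105,120,90),(125,255,255));bm[:,:150]=0;bm[:,260:]=0
r=cv2.findNonZero(bm);print(cv2.boundingRect(r))
for c in range(160,250,10):
    k=np.where(bm[:,c])[0]
    if len(k):print(c,k.min(),k.max(),onz(b,c,k.min(),.144).round(3))
print(telemetry.get_obs()['wrist_force'],telemetry.get_obs()['tool_pos'])
```

```text
(165, 162, 46, 8)
170 164 168 [0.587 0.286 0.144]
180 163 167 [0.589 0.254 0.144]
190 162 166 [0.592 0.221 0.144]
210 163 163 [0.588 0.156 0.144]
[0.39656757 1.83961899 7.53187017] [0.56474824 0.09520029 0.29638926]
```

apply_moves(
  moves=[
    [[-0.12,0,0,0,1],[-0.24,0,0,0,1],[-0.36,0,0,0,1],[-0.48,0,0,0,1],[-0.6,0,0,0,1],[-0.72,0,0,0,1],[-0.84,0,0,0,1],[-0.96,0,0,0,1],[-1.08,0,0,0,1],[-1.2,0,0,0,1]],
  ],
)

```text
time: 50.38
tool_pos: [0.6235, 0.0995, 0.2963]
ee_rot: [3.139, 0.003, -3.076]
wrist_force: [-3.3, 2.6, 10.3]
width: 0.0005
finger_force: 5.1
```

apply_moves(
  moves=[
    [[-0.1,0,0,0,1],[-0.2,0,0,0,1],[-0.3,0,0,0,1],[-0.4,0,0,0,1],[-0.5,0,0,0,1],[-0.6,0,0,0,1],[-0.68,0,0,0,1],[-0.74,0,0,0,1]],
  ],
)

```text
time: 51.38
tool_pos: [0.6588, 0.102, 0.2962]
ee_rot: [3.139, -0.005, -3.075]
wrist_force: [-13.6, 2.1, 15.5]
width: 0.0006
finger_force: 7.5
```

apply_moves(
  moves=[
    [[-0.04,0,0,0,1],[-0.08,0,0,0,1],[-0.08,0,0,0,1]],
  ],
)

```text
time: 51.75
tool_pos: [0.6625, 0.1018, 0.2963]
ee_rot: [3.14, -0.005, -3.076]
wrist_force: [-10.6, 0.9, 13.7]
width: 0.0002
finger_force: 6.8
```

Run:
```python
from h import *
b=snap('top');hs=cv2.cvtColor(b['image'],cv2.COLOR_RGB2HSV)
bm=cv2.inRange(hs,(105,120,90),(125,255,255));bm[:,:150]=0;bm[:,260:]=0
for c in range(160,250,10):
    k=np.where(bm[:,c])[0]
    if len(k):print(c,k.min(),k.max(),onz(b,c,k.min(),.144).round(3))
```

```text
170 137 140 [0.678 0.288 0.144]
180 136 140 [0.681 0.255 0.144]
190 135 139 [0.684 0.222 0.144]
210 134 136 [0.686 0.156 0.144]
```

apply_moves(
  moves=[
    [[-0.04,0,0,0,1],[-0.08,0,0,0,1],[-0.12,0,0,0,1],[-0.12,0,0,0,1]],
  ],
)

```text
time: 52.3
tool_pos: [0.6685, 0.1018, 0.2963]
ee_rot: [3.141, -0.005, -3.076]
wrist_force: [-10.4, -0.1, 14.5]
width: 0.0003
finger_force: 6.8
```

apply_moves(
  moves=[
    [[-0.04,0,0,0,1],[-0.08,0,0,0,1],[-0.12,0,0,0,1],[-0.12,0,0,0,1]],
  ],
)

```text
time: 52.8
tool_pos: [0.6716, 0.1021, 0.2963]
ee_rot: [-3.141, -0.017, -3.075]
wrist_force: [-26.3, -2.3, 20.4]
width: 0.0004
finger_force: 20.7
```

Run:
```python
from h import *
b=snap('top');hs=cv2.cvtColor(b['image'],cv2.COLOR_RGB2HSV)
bm=cv2.inRange(hs,(105,120,90),(125,255,255));bm[:,:150]=0;bm[:,260:]=0
for c in range(160,250,10):
    k=np.where(bm[:,c])[0]
    if len(k):print(c,k.min(),k.max(),onz(b,c,k.min(),.144).round(3))
```

```text
170 137 140 [0.678 0.288 0.144]
180 136 140 [0.681 0.255 0.144]
190 135 139 [0.684 0.222 0.144]
```

apply_moves(
  moves=[
    [[0.1,0,0,0,1],[0.2,0,-0.1,0,1],[0.2,0,-0.4,0,1],[0.3,0,-1,0,1],[0.6,0,-2,0,1],[1.4,-0.8,-3,0,1],[2.4,-1.6,-3,0,1],[3.4,-2.6,-3,0,1],[4.4,-3.6,-3,0,1],[5,-4,-3,0,1]],
  ],
)

```text
time: 54.1
tool_pos: [0.4393, -0.1144, 0.4432]
ee_rot: [-3.141, -0.001, -3.076]
wrist_force: [0.6, 0.0, 0.9]
width: 0.0006
finger_force: 0.0
```

Run:
```python
from h import *
b=snap('top','tend.png');im=b['image']
for c in (170,185,200,215,230):
    print(c,[tuple(int(q) for q in im[r,c]) for r in range(129,144)])
hs=cv2.cvtColor(im,cv2.COLOR_RGB2HSV)
bm=cv2.inRange(hs,(105,120,90),(125,255,255));bm[:,:150]=0;bm[:,260:]=0
for c in range(165,250,15):
    k=np.where(bm[:,c])[0];print(c,k.min(),k.max(),onz(b,c,k.min()-.5,.144).round(4),'rim',onz(b,c,k.min()-.5,.152).round(4))
```

```text
170 [(109, 113, 111), (110, 114, 111), (110, 113, 112), (110, 113, 112), (110, 113, 112), (105, 108, 105), (79, 84, 85), (55, 69, 93), (44, 79, 127), (42, 80, 130), (43, 80, 130), (41, 75, 121), (35, 55, 86), (35, 45, 65), (36, 45, 60)]
185 [(111, 115, 113), (110, 114, 112), (111, 115, 112), (111, 114, 112), (101, 104, 102), (53, 60, 72), (41, 67, 104), (41, 77, 126), (42, 80, 130), (41, 79, 129), (39, 71, 116), (32, 47, 71), (31, 42, 62), (32, 43, 63), (32, 44, 64)]
200 [(110, 114, 112), (111, 115, 113), (108, 111, 109), (94, 98, 97), (60, 72, 91), (43, 79, 127), (42, 80, 132), (42, 82, 134), (42, 80, 132), (39, 70, 113), (32, 47, 72), (31, 43, 64), (31, 44, 64), (31, 43, 63), (32, 44, 64)]
215 [(110, 115, 112), (101, 104, 103), (66, 71, 76), (49, 69, 97), (43, 80, 130), (42, 83, 135), (43, 83, 136), (41, 78, 127), (33, 55, 87), (32, 45, 68), (32, 45, 66), (31, 44, 65), (30, 43, 64), (32, 43, 64), (31, 43, 63)]
230 [(110, 114, 113), (65, 74, 89), (44, 76, 121), (42, 80, 130), (44, 83, 134), (43, 82, 133), (40, 74, 119), (33, 47, 70), (36, 46, 63), (41, 47, 56), (37, 37, 39), (38, 36, 37), (38, 36, 38), (38, 36, 37), (37, 36, 37)]
165 137 141 [0.6803 0.3045 0.144 ] rim [0.6777 0.3025 0.152 ]
180 136 140 [0.6827 0.2549 0.144 ] rim [0.6801 0.2533 0.152 ]
195 134 138 [0.6886 0.2053 0.144 ] rim [0.6859 0.204  0.152 ]
210 133 137 [0.691  0.1557 0.144 ] rim [0.6884 0.1547 0.152 ]
225 132 135 [0.6935 0.1061 0.144 ] rim [0.6908 0.1054 0.152 ]
240 130 134 [0.6993 0.0564 0.144 ] rim [0.6967 0.0561 0.152 ]
```

The front looks flush with the rim. Backing off with the plate pressed may have dragged the drawer out a little, so I'll give one gentle push on the front face above the plate.

Run:
```python
from h import *
go(.64,.1,.323,-3.073)
```

```text
at [ 0.4354 -0.1176  0.4435] -3.083 shift [-4.35  4.11  2.37] turn -0.06
```

apply_moves(
  moves=[
    [[-0.8,0.8,0,0,1],[-1.6,1.6,0,0,1],[-2.4,2.4,0,0,1],[-3.2,3.2,0,0,1],[-4,4,0.2,0,1],[-4.35,4.1,0.8,0,1],[-4.35,4.1,1.6,0,1],[-4.35,4.1,2.2,0,1],[-4.35,4.1,2.37,0,1],[-4.35,4.1,2.37,0,1]],
  ],
)

```text
time: 55.4
tool_pos: [0.6446, 0.1058, 0.3246]
ee_rot: [3.142, -0.001, -3.076]
wrist_force: [-0.2, -0.9, 1.1]
width: 0.0007
finger_force: 0.0
```

apply_moves(
  moves=[
    [[-0.1,0,0,0,1],[-0.2,0,0,0,1],[-0.3,0,0,0,1],[-0.4,0,0,0,1],[-0.48,0,0,0,1],[-0.54,0,0,0,1],[-0.6,0,0,0,1],[-0.6,0,0,0,1]],
  ],
)

```text
time: 56.4
tool_pos: [0.6712, 0.1076, 0.3251]
ee_rot: [-3.141, -0.015, -3.076]
wrist_force: [-18.4, -2.6, 8.6]
width: 0.0005
finger_force: 8.9
```

apply_moves(
  moves=[
    [[0.3,0,0,0,1],[0.7,0,0,0,1],[0.9,0,-0.8,0,1],[1.2,-0.3,-1.8,0,1],[2,-1,-2.4,0,1],[3,-2,-2.4,0,1],[4,-3,-2.4,0,1],[4.6,-4,-2.4,0,1],[4.6,-4,-2.4,0,1],[4.6,-4,-2.4,0,1]],
  ],
)

```text
time: 57.65
tool_pos: [0.458, -0.1073, 0.4449]
ee_rot: [3.141, 0.001, -3.078]
wrist_force: [-0.1, -0.1, 0.2]
width: 0.0002
finger_force: 0.0
```

Run:
```python
from h import *
b=snap('top');hs=cv2.cvtColor(b['image'],cv2.COLOR_RGB2HSV)
bm=cv2.inRange(hs,(105,120,90),(125,255,255))
print([np.where(bm[100:200,c])[0].min()+100 for c in (165,180,195,210,225,240)])
print(ticket.close_job())
```

```text
[np.int64(137), np.int64(136), np.int64(134), np.int64(133), np.int64(132), np.int64(130)]
the job is handed in; nothing more can be done
None
```

I put all five drills in their own pockets, largest first, pushed the drawer home against its stop and handed the job in at about 58 s; I gave no verdict on it, and early on a finger came down on the drawer front with about 77 N at the wrist before I backed off.

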